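# Load the swing tray and lock it at the fume extractor

### The job

Get the soldering station ready: put the spudger lying in the tray's way into the clear bin and lay every relay module flat, board down, inside the aluminium tray; only then push the tray round its pivot pin until it is fully home against the stop. Next press the red clamp lever down until it clicks and stays, and last switch on the fume extractor with its red toggle. Leave the blue solder spool and the flux jar where they are.

Things in the scene. Friction and masses are not known exactly. Their poses are not given: they have to be found in the camera images.
- station: Fixed green cutting mat, 300 x 330 x 3 mm, with a 12 mm steel pivot pin (24 mm cap, top at 21 mm), stop block and clamp lever. Origin: table level under the pin. The tray is home when its x axis lies along the station's y axis. It starts on the station's -x (robot's) side, its x axis at 2.18 to 2.70 rad from the station's x axis (home 1.57); push it towards +x.
- stop (a point): Top edge of the grey stop block, 22 mm above the table, at station x = 11, y = 227 mm. Its face looks to the station's -x; with the tray fully home the side of the orange tongue lies against it.
- tray: Loose flat aluminium tray, 450 g, on the mat, its dark ear on the pivot pin (the cap keeps it on); stays where it is pushed. Origin: centre of the pin hole, underside (3 mm above the table); x along the tray to its free end. Outer sides at y = +58 and -58 mm, outer end at x = 194 mm, rim top 13 mm above the underside. The +y side faces the robot: push there.
- tray_pocket (a point): Centre of the tray's pocket, on its floor (4 mm above the underside), at tray x = 115 mm. Inside 150 mm along x by 108 mm along y; rim 4 mm thick, 9 mm above the floor. Four modules fit two by two with their 60 mm along the tray, at 36 mm either way along x and 25 mm either way along y from here.
- tongue (a point): Middle of the top of the orange tongue, 20 mm wide (tray y), 10 mm thick, from x = 194 to 238 mm of the tray. Slides under the raised clamp lever.
- module1: Relay module, 70 g: blue board 60 (x) x 40 (y) x 5 mm lying flat, black block 24 (x) x 22 (y) x 21 mm standing on its middle (top at 26 mm), white terminal strips 9 mm high, 21 to 29 mm either side of the middle along x. Origin: centre of the underside, z up. Best held by the block across its 24 mm. Two to four of the four are there; an absent one reads None.
- module2: Relay module, 70 g: blue board 60 (x) x 40 (y) x 5 mm lying flat, black block 24 (x) x 22 (y) x 21 mm standing on its middle (top at 26 mm), white terminal strips 9 mm high, 21 to 29 mm either side of the middle along x. Origin: centre of the underside, z up. Best held by the block across its 24 mm. Two to four of the four are there; an absent one reads None.
- module3: Relay module, 70 g: blue board 60 (x) x 40 (y) x 5 mm lying flat, black block 24 (x) x 22 (y) x 21 mm standing on its middle (top at 26 mm), white terminal strips 9 mm high, 21 to 29 mm either side of the middle along x. Origin: centre of the underside, z up. Best held by the block across its 24 mm. Two to four of the four are there; an absent one reads None.
- module4: Relay module, 70 g: blue board 60 (x) x 40 (y) x 5 mm lying flat, black block 24 (x) x 22 (y) x 21 mm standing on its middle (top at 26 mm), white terminal strips 9 mm high, 21 to 29 mm either side of the middle along x. Origin: centre of the underside, z up. Best held by the block across its 24 mm. Two to four of the four are there; an absent one reads None.
- spudger: Grey plastic spudger, 142 mm long, 13 mm wide, 9 mm thick in its middle 100 mm (thinner ends), 30 g, lying on the mat in the way of the tray. Origin: centre of the underside; x along its length.
- bin_in (a point): Centre of the inner floor (4 mm over the table) of the fixed clear acrylic bin: outside 105 mm (x) x 190 mm (y) x 45 mm high, walls 4 mm, open at the top; axes are the bin's.
- clamp (a joint): Sprung clamp lever, rad: 0 raised (start), 0.45 fully down. The spring resists with about 7 N at the pad, less further down, and throws it back up if let go before 0.34; past that it clicks over centre and stays at 0.45. A tooth under the arm then drops beside the tongue on the robot's side with 5 mm play; if the tray is not home it lands on the tongue.
- clamp_pad (a point): Centre of the top of the lever's red pad (34 mm long, 30 mm wide), where to press straight down. Lever up: station x = -93, y = 226, z = 124 mm; lever down: x = -115, y = 226, z = 44 mm. Pressing at about x = -104 keeps on the pad all the way.
- clamp_hinge (a point): Hinge of the clamp lever, station x = 70, y = 226, z = 36 mm, axis along the station's y. The steel arm, 18 mm wide and 12 mm thick, points from here to the station's -x and is level when down.
- toggle (a joint): Red toggle lever of the fume extractor, 50 mm long, rad: near 0 off (leaning to the robot), 1.0 on (leaning away); stays where it is left. Its hinge is at x = -122 mm of the extractor, on a low step 40 mm high.
- toggle_tip (a point): Tip of the toggle lever. The lever is switched on by pushing it along the extractor's +x (away from the robot).
- extractor: Fixed black fume extractor: main box 170 (x) x 200 (y) x 165 mm, origin at the centre of its underside, and a step 130 mm wide and 40 mm high in front of it (x = -157 to -85 mm) that carries the toggle.
- spool: Blue solder spool, 64 mm across, 44 mm high, a bystander; origin centre of the underside.
- fluxjar: Small jar 44 mm across, 55 mm high, a bystander; origin centre of the underside.
Not all that is in view belongs to the job. Leave any green look-alike of the module2 alone. What is shaped like the module4 but brown is not meant.

How it is judged:
By the outcome, as a careful person would: the job done as asked, in the order asked, and still so for the second after the job is handed in, with the robot touching nothing.
Of module1, module2, module3, module4 only 2 to 4 are there at a start; the rules pass over those that are not, and their reading is None.
At some moment in a run one of module1, module2, module3, module4, spudger may be knocked a few centimetres aside while the robot is not near it.
Once in a run the grip may slacken for a moment while it holds something.
It also fails if it takes over 210 s, if anything falls off the work surface, if the arm or the gripper's body presses on something with over 40 N, if the wrist force passes 120 N, or if a joint passes its speed limit or range.

### The arm

A 6-joint arm with a two-finger parallel gripper is mounted at the origin on the work surface. World frame = base frame: x ahead of the robot, y to its left, z up, the work surface at z = 0. Lengths are in m, angles in rad, forces in N, time in s.
With the tool pointing down it reaches from about 0.35 to 0.975 m from the base axis. Payload 4.9 kg.
Tool frame: the origin (TCP) lies at the very end of the fingers, on their centre line; the grasp point (between the pads) lies 19 mm behind it; z points along the fingers, y is the line along which they close (so a half turn about z gives the same grasp; the last joint's range is limited). The gripper opens to 85 mm and grips with 20 to 120 N. Pads are 22 mm wide; open, the fingers measure 114 mm over their backs; the gripper's body (76 mm by 85 mm) begins 54 mm behind the grasp point. The pads swing forward as they close: fully open they stand 13 mm farther back than shut.
Start: joints at [1.137, 0.053, 1.613, -0, 1.476, -0.119], TCP at [0.194, 0.594, 0.231] pointing down, gripper open.
Joint ranges: [-3.01, 3.01], [-1.01, 2.22], [0.06, 2.58], [-1.02, 4.17], [0.09, 2.62], [-3.14, 3.14]. Speed limits (rad/s): [2.57, 2.57, 3.14, 3.14, 3.14, 3.14].

### API

Orientations are given as a unit quaternion [w, x, y, z].
In Python, from plant import * gives the robot as it stands.
- The arm moves only by the tool jog_arm, never from a script. Its argument "moves" is a list that holds one entry, the list of rows, each a list of 7 numbers: the finger opening in cm, from 0 to 8.54, then the shift along the tool's x, y, z in cm, then the turn, a rotation vector about the tool's x, y, z in rad. A call has 1 to 20 rows; each row shifts and turns the commanded pose from where the row before left it, along the tool's axes as they then stand; what a row does not reach is not made up. A row lasts 1/12 s, in which the tool goes at most 41.7 mm and 7.16 degrees, less where a joint would pass 70% of its speed; a pose out of reach is approached as far as the arm can. A call is refused whole if a number of a shift passes 4.17 or a number of a turn 0.125, either way. A call with a gripper value outside its range is refused whole. The fingers move at their own pace and stop on an object; the grip force is fixed at half the most. Time passes only in rows, so rows that do not move let the fingers close. It gives the time, the measured TCP pose, the force, the opening and the grip force at its end, in the units of the state.
- state(): the state, without advancing time (a new reading comes with each control period).
- grab_frame(name): name is "scene" or "top" or "wrist"; returns a dict with "color" (420x560x3 uint8, blue, green, red), "depth" (420x560 float32, m along the optical axis (not along the pixel's ray), 0 where there is no reading), "fx", "fy", "cx", "cy" (pixels), "R" (3x3) and "t" (3): a world point X has camera coordinates R X + t. Camera axes: x right, y down, z forward; pixel columns grow to the right and rows downward; lengths in m; the calibration is good to about 2 mm. A picture is of the moment at which its call begins.
- job_done(): hands the job in; it is judged then, once.
Trained networks look in a picture, given as the dict that the camera call returned (one of the last four; its "shot" number tells which), for a name from the list of things; names that differ only in an ending like _2 or _b are one class to them, and where a whole thing is asked for, a point or a joint stands for the part that bears it (a point fixed in the world has none). Each returns a list of dicts, best first, with "p" (0 to 1); they miss things now and then, are a little off and sometimes report something else, mostly with a low value. They report only what shows in the picture. A call takes as long as a camera call. They do not tell look-alikes from the thing itself.
- recognise(name, picture): "rect" ([centre column, centre row, width, height] in pixels, round what is visible of it).
- regions_of(name, picture): "pixels" (420x560 bool, what is visible of it) and "rect" ([centre column, centre row, width, height] in pixels, round what is visible of it).
The state is a dict: "time": time; "joint_pos": joint angles; "joint_vel": joint speeds; "joint_efforts": joint torques, N m; "tool_pos": TCP position; "tool_rot": TCP orientation; "contact_force": force on the tool from outside, world axes, zero at the start; "ft_torque": the same for the moment, N m; "gripper_width": opening from 0.0 (shut) to 1.0 (fully open); "grasp_force": force on a finger pad.
Only numpy, scipy, OpenCV 4.12 (cv2) and the standard library are available. Lean on these libraries where they do the work, as an engineer would, in place of code of your own. Each camera call takes 0.05 s, during which the arm holds its last target. There are 200 camera calls.

## Working session

There is one attempt and no reset: what is moved stays moved. The work goes in short steps, Python scripts to look and compute and a tool call to move; the robot and the scene stay as the last step left them, time stands still between calls to the robot, and variables do not carry over. Pictures are saved under pics/ and viewed, at most 14 in all, crops included, and the job is handed in when it is done.

Besides the shell and the picture viewer there is one more tool, called after "Emit:" as name(argument=value, ...), one argument or row to a line, values as JSON. jog_arm: Moves the arm, as the interface text tells. Its arguments: {"type":"object","properties":{"moves":{"type":"array"}},"required":["moves"]}

```bash
ls; mkdir -p pics; cat > h.py <<'E'
import numpy as np, cv2
from plant import *
def P(f,u,v,z=None,d=None):
    "pixel to world, by depth or by plane z"
    R=np.array(f["R"]);t=np.array(f["t"]);r=np.array([(u-f["cx"])/f["fx"],(v-f["cy"])/f["fy"],1.])
    if z is None:
        d=f["depth"][int(v),int(u)] if d is None else d
        return R.T@(r*d-t)
    c=-R.T@t; k=R.T@r
    return c+k*(z-c[2])/k[2]
def cloud(f):
    R=np.array(f["R"]);t=np.array(f["t"]);v,u=np.mgrid[:420,:560];d=f["depth"]
    p=np.stack([(u-f["cx"])/f["fx"]*d,(v-f["cy"])/f["fy"]*d,d],-1)
    w=(p-t)@R; w[d==0]=np.nan
    return w
E
python3 - <<'E'
from h import *
s=state();print(s["time"],s["tool_pos"],s["tool_rot"])
for n in("scene","top"):
    f=grab_frame(n);cv2.imwrite(f"pics/{n}0.png",f["color"]);print(n,f["fx"],-np.array(f["R"]).T@f["t"])
    w=cloud(f)
    for o in["module1","spudger","tray","tongue","bin_in","clamp_pad","toggle_tip","extractor","spool","fluxjar","stop","station"]:
        try:
            for r in regions_of(o,f)[:6]:
                m=r["pixels"];q=w[m];q=q[~np.isnan(q[:,0])]
                if r["p"]>.3: print(o,round(r["p"],2),np.round(r["rect"]),np.round(np.median(q,0),3),np.round(np.percentile(q[:,2],95),3))
        except Exception as e: print(o,e)
E
```

```text
pics
0.0 [0.19322987 0.59371481 0.23003021] [-2.97317459e-04  1.56739262e-01  9.87639448e-01 -1.01791376e-03]
scene 393.29043584310466 [ 1.10207869 -0.15139012  1.08459318]
module1 0.8 [143. 207.  17.  16.] [ 0.431 -0.495  0.007] 0.027
module1 0.5 [210. 207.  19.  16.] [ 0.451 -0.292  0.008] 0.028
module1 0.49 [176. 245.  16.  20.] [ 0.577 -0.396  0.007] 0.027
module1 0.48 [176. 208.  20.  20.] [ 0.453 -0.394  0.007] 0.027
tray 0.84 [301. 222.  60.  60.] [ 0.539 -0.011  0.007] 0.016
tray 0.72 [322. 259.  43.  21.] [0.666 0.031 0.01 ] 0.014
tongue 0.91 [301. 225.  65.  64.] [ 0.537 -0.01   0.007] 0.015
bin_in 0.77 [386. 181.  71.  35.] [0.411 0.28  0.008] 0.043
bin_in 0.46 [322. 258.  45.  20.] [0.665 0.037 0.011] 0.015
clamp_pad 0.84 [351. 215.  26.  66.] [0.57  0.135 0.087] 0.126
toggle_tip 0.6 [412. 192.  11.  10.] [0.519 0.313 0.112] 0.119
toggle_tip 0.49 [309. 233. 127. 104.] [0.605 0.01  0.003] 0.066
extractor 0.6 [428. 230. 107.  97.] [0.684 0.298 0.162] 0.167
extractor 0.33 [308. 235. 127. 103.] [0.605 0.013 0.003] 0.065
spool 0.84 [206. 173.  19.  22.] [ 0.341 -0.297  0.042] 
[... 1041 characters left out ...]
 0.293 0.005] 0.046
clamp_pad 0.66 [195. 195.  20.  66.] [0.552 0.138 0.093] 0.129
toggle_tip 0.63 [117. 216.   6.  11.] [0.51  0.316 0.116] 0.119
extractor 0.71 [118. 172. 111. 112.] [0.618 0.305 0.164] 0.168
extractor 0.56 [406. 252.  22.  28.] [ 0.444 -0.39   0.007] 0.027
spool 0.93 [370. 299.  31.  26.] [ 0.329 -0.29   0.044] 0.047
spool 0.61 [244. 168.  53.  20.] [0.662 0.04  0.011] 0.015
fluxjar 0.62 [326. 156.  19.  20.] [ 0.694 -0.185  0.054] 0.058
stop 0.88 [252. 207. 135. 118.] [0.569 0.012 0.004] 0.063
stop 0.67 [118. 215.  10.  14.] [0.512 0.317 0.114] 0.119
station 0.8 [254. 206. 132. 122.] [0.569 0.014 0.004] 0.061
station 0.31 [370. 297.  28.  28.] [ 0.328 -0.29   0.044] 0.047
```

```bash
python3 - <<'E'
import cv2
a=cv2.imread("pics/top0.png");cv2.imwrite("pics/v1.png",cv2.resize(a[110:350,60:480],(800,457),interpolation=cv2.INTER_CUBIC))
a=cv2.imread("pics/scene0.png");cv2.imwrite("pics/v2.png",cv2.resize(a[150:300,120:500],(800,316),interpolation=cv2.INTER_CUBIC))
E
```

```text
(no output)
```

View pics/v1.png

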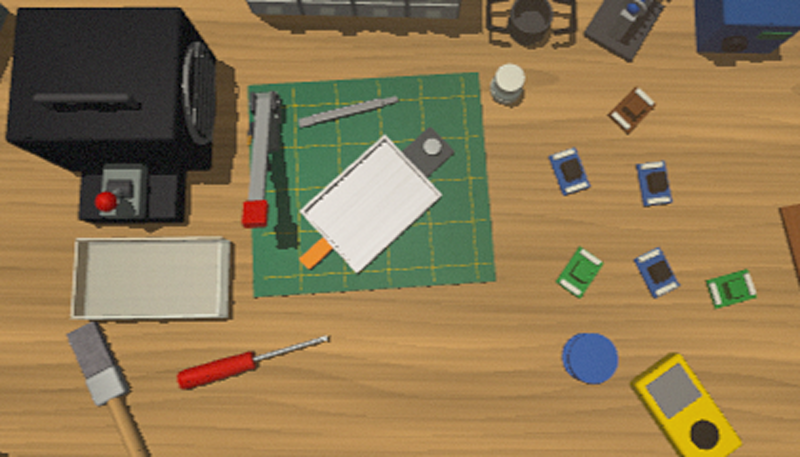

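View pics/v2.png

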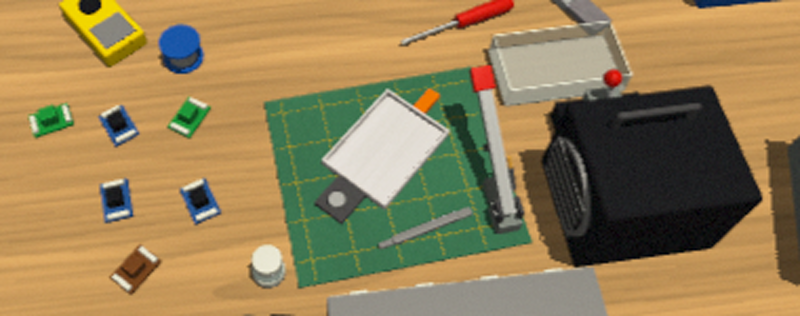

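```bash
cat >> h.py <<'E'
def go(x,y,z,yaw=None):
    "print turn about tool z, then shift (cm) in the turned tool axes, to reach world TCP x,y,z with closing axis at yaw (mod pi)"
    from scipy.spatial.transform import Rotation as Ro
    s=state();q=s["tool_rot"];R=Ro.from_quat([q[1],q[2],q[3],q[0]]).as_matrix();p=np.array(s["tool_pos"])
    cy=np.arctan2(R[1,1],R[0,1]);a=0
    if yaw is not None:
        d=(yaw-cy+np.pi/2)%np.pi-np.pi/2; a=-d
        R=R@Ro.from_rotvec([0,0,a]).as_matrix()
    sh=R.T@(np.array([x,y,z])-p)*100
    print("tilt",np.round(R[:,2],3),"j6 %.2f"%s["joint_pos"][5],"yaw now %.3f turn %.3f"%(cy,a),"shift",np.round(sh,2),"rows>=%d"%np.ceil(np.abs(sh).max()/4.1))
def rect_of(f,mask,z):
    cs=cv2.findContours(mask.astype(np.uint8),cv2.RETR_EXTERNAL,cv2.CHAIN_APPROX_NONE)[0];c=max(cs,key=cv2.contourArea)[:,0]
    pts=np.array([P(f,u,v,z)[:2] for u,v in c])
    r=cv2.minAreaRect((pts*1000).astype(np.float32));return r
E
python3 - <<'E'
from h import *
for n,px,py in(("scene",280.6,244.5),("top",286.8,186.6)):
    f=grab_frame(n);hsv=cv2.cvtColor(f["color"],cv2.COLOR_BGR2HSV)
    print(n,"cap",P(f,px,py,.021),P(f,px,py))
    H,S,V=hsv[...,0],hsv[...,1],hsv[...,2]
    g=((H>50)&(H<90)&(S>80)).astype(np.uint8)
    g=cv2.morphologyEx(g,cv2.MORPH_CLOSE,np.ones((5,5)));print("mat",rect_of(f,g,.003))
    b=((H>105)&(H<125)&(S>120)&(V>60)).astype(np.uint8)
    for c in cv2.findContours(cv2.morphologyEx(b,cv2.MORPH_CLOSE,np.ones((5,5))),cv2.RETR_EXTERNAL,cv2.CHAIN_APPROX_NONE)[0]:
        if 80<cv2.contourArea(c)<900:
            m,_=cv2.minEnclosingCircle(c);pts=np.array([P(f,*q,.005)[:2] for q in c[:,0]]);print("blue",m,cv2.minAreaRect((pts*1000).astype(np.float32)))
    o=((H>8)&(H<20)&(S>200)&(V>150));print("tongue",rect_of(f,o,.013))
    r=((H<5)&(S>180)&(V>100)).astype(np.uint8)
    k,l,st,ce=cv2.connectedComponentsWithStats(r)
    w=cloud(f)
    for i in range(1,k):
        if st[i,4]>25: print("red",ce[i],st[i],np.nanmedian(w[l==i],0),np.nanmax(w[l==i],0),np.nanmin(w[l==i],0))
    for r in regions_of("spudger",f)[:2]: print("spud",r["p"],r["rect"],rect_of(f,r["pixels"],.006))
    for r in regions_of("tray",f)[:1]: print("tray",r["p"],r["rect"],rect_of(f,r["pixels"],.016))
    for r in regions_of("bin_in",f)[:1]: print("bin",r["p"],r["rect"],rect_of(f,r["pixels"],.045))
f=grab_frame("wrist");cv2.imwrite("pics/w0.png",f["color"]);s=state()
print(f["fx"],-np.array(f["R"]).T@f["t"]-s["tool_pos"],np.round(f["R"],3))
E
```

```text
scene cap [ 0.61548589 -0.08300962  0.021     ] [ 0.61501551 -0.08294351  0.01997184]
mat ((567.4051513671875, 0.2989654541015625), (298.4273681640625, 327.1589660644531), 4.728858470916748)
blue (87.0, 205.5) ((400.73431396484375, -680.412109375), (133.84274291992188, 14.953954696655273), 37.019805908203125)
blue (205.5, 173.0) ((317.43756103515625, -299.11175537109375), (93.4281997680664, 61.30949020385742), 12.133834838867188)
blue (314.0, 26.0) ((-407.4723205566406, 214.34454345703125), (56.16036605834961, 195.506103515625), 62.840091705322266)
tongue ((463.202880859375, 70.61237335205078), (21.25442123413086, 38.65748596191406), 44.17829513549805)
red [350.01724138 155.        ] [337 148  27  15 174] [0.3124877  0.19157753 0.02202911] [0.33089525 0.23925275 0.03057771] [0.2916372  0.14437562 0.00516461]
red [ 84.86231884 183.87681159] [ 74 170  23  29 138] [ 0.37774841 -0.65399204  0.08944045] [ 0.382529   -0.64947819  0.14981324] [ 0.3677027  -0.66266512  0.0089627 ]
red [348.90566038 186.69811321] [344 181  11  12 106] [0.50134213 0.13021425 0.12254029] [0.51639343 0.18419801 
[... 2005 characters left out ...]
14423579]
red [172.70027248 304.1880109 ] [154 295  40  19 367] [0.30530017 0.19531237 0.02405207] [0.3276106  0.24411001 0.03134995] [ 0.28269879  0.14597153 -0.0014202 ]
spud 0.57 [244.8, 167.6, 51.7, 13.5] ((663.560302734375, 35.58334732055664), (12.978710174560547, 136.073974609375), 17.18441390991211)
tray 0.64 [260.1, 214.9, 80.0, 79.3] ((535.787109375, -5.656402587890625), (119.52567291259766, 258.4542541503906), 43.017822265625)
bin 0.65 [137.4, 257.4, 85.6, 45.3] ((422.1171875, 280.926513671875), (109.70882415771484, 203.2362823486328), 2.3780791759490967)
309.6577634598156 [-0.07820483  0.02463088  0.14194875] [[ 0.309  0.951  0.   ]
 [ 0.901 -0.293  0.32 ]
 [ 0.304 -0.099 -0.947]]
```

View pics/w0.png

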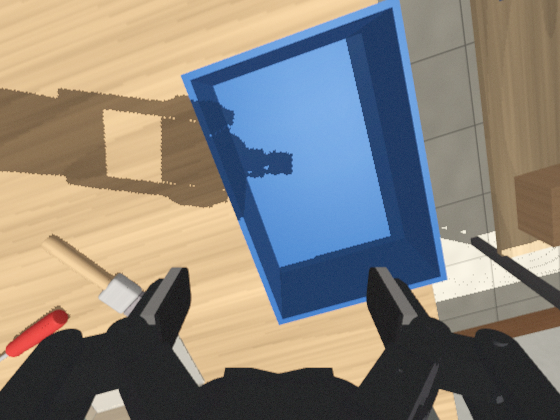

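```bash
sed -i 's|"rows>=%d"%np.ceil(np.abs(sh).max()/4.1)|"rows>=%d"%np.ceil(np.linalg.norm(sh)/3.9),"turnrows>=%d"%np.ceil(abs(a)/.12)|' h.py; python3 -c "
from h import *
go(.664,.033,.12,np.radians(16))"
```

```text
tilt [-0.  0. -1.] j6 -0.12 yaw now 1.256 turn 0.977 shift [-66.92  29.76  11.13] rows>=19 turnrows>=9
```

Emit:
jog_arm(
  moves=[
    [[6,0,0,0,0,0,0.12],[6,0,0,0,0,0,0.12],[6,0,0,0,0,0,0.12],[6,0,0,0,0,0,0.12],[6,0,0,0,0,0,0.12],[6,0,0,0,0,0,0.12],[6,0,0,0,0,0,0.12],[6,0,0,0,0,0,0.137]],
  ],
)

```text
out of range; nothing moved
```

Emit:
jog_arm(
  moves=[
    [[6,0,0,0,0,0,0.12],[6,0,0,0,0,0,0.12],[6,0,0,0,0,0,0.12],[6,0,0,0,0,0,0.12],[6,0,0,0,0,0,0.12],[6,0,0,0,0,0,0.12],[6,0,0,0,0,0,0.12],[6,0,0,0,0,0,0.12],[6,0,0,0,0,0,0.017]],
  ],
)

```text
time: 2.5
tool_pos: [0.1935, 0.5943, 0.2313]
tool_rot: [-0.0, 0.603, 0.798, 0.0]
contact_force: [0.8, -0.0, 0.6]
gripper_width: 0.706
grasp_force: 0.0
```

Emit:
jog_arm(
  moves=[
    [[6,-3.52,1.57,0,0,0,0],[6,-3.52,1.57,0,0,0,0],[6,-3.52,1.57,0,0,0,0],[6,-3.52,1.57,0,0,0,0],[6,-3.52,1.57,0,0,0,0],[6,-3.52,1.57,0,0,0,0],[6,-3.52,1.57,0,0,0,0],[6,-3.52,1.57,0,0,0,0],[6,-3.52,1.57,0,0,0,0],[6,-3.52,1.57,0,0,0,0],[6,-3.52,1.57,0,0,0,0],[6,-3.52,1.57,0,0,0,0],[6,-3.52,1.57,0,0,0,0],[6,-3.52,1.57,0,0,0,0],[6,-3.52,1.57,0,0,0,0],[6,-3.52,1.57,0,0,0,0],[6,-3.52,1.57,0,0,0,0],[6,-3.52,1.57,0,0,0,0],[6,-3.52,1.57,0,0,0,0],[6,0,0,2,0,0,0]],
  ],
)

```text
time: 4.17
tool_pos: [0.6701, 0.0277, 0.216]
tool_rot: [0.005, 0.603, 0.798, 0.002]
contact_force: [0.2, 1.6, 1.6]
gripper_width: 0.7
grasp_force: 0.0
```

Emit:
jog_arm(
  moves=[
    [[6,0,0,3.1,0,0,0],[6,0,0,3,0,0,0],[6,0,0,3,0,0,0],[6,0,0,0,0,0,0],[6,0,0,0,0,0,0]],
  ],
)

```text
time: 4.58
tool_pos: [0.6629, 0.0335, 0.1181]
tool_rot: [-0.002, 0.601, 0.799, -0.001]
contact_force: [-0.2, -0.1, 0.3]
gripper_width: 0.701
grasp_force: 0.0
```

```bash
python3 - <<'E'
from h import *
f=grab_frame("wrist");cv2.imwrite("pics/w1.png",f["color"]);s=state();print(s["tool_pos"],s["time"])
w=cloud(f)
for r in regions_of("spudger",f)[:3]: 
    q=w[r["pixels"]];print(r["p"],r["rect"],rect_of(f,r["pixels"],.008),np.nanmedian(q,0),np.nanpercentile(q[:,2],90))
go(.664,.033,.006,np.radians(16))
E
```

```text
[0.66470101 0.03351505 0.12097661] 4.6333
0.79 [281.3, 195.2, 18.2, 162.5] ((664.6019287109375, 34.86123275756836), (12.475611686706543, 141.6793975830078), 15.834769248962402) [0.660974   0.04638256 0.01073934] 0.011850370439802818
tilt [ 0.003 -0.    -1.   ] j6 -0.34 yaw now 0.280 turn 0.001 shift [ 0.02 -0.23 11.68] rows>=3 turnrows>=1
```

View pics/w1.png

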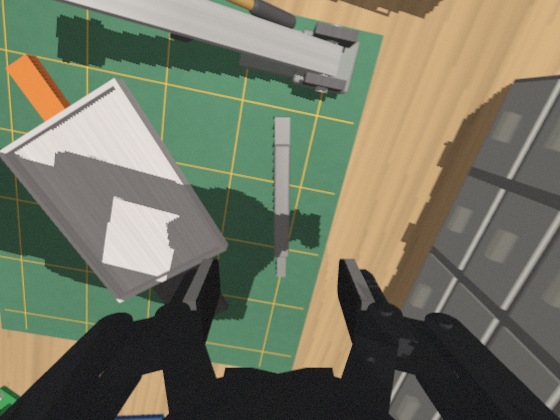

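Emit:
jog_arm(
  moves=[
    [[6,0,0,3.8,0,0,0],[6,0,0,3.8,0,0,0],[6,0,0,2.5,0,0,0],[6,0,0,1.4,0,0,0],[6,0,0,0,0,0,0],[0,0,0,0,0,0,0],[0,0,0,0,0,0,0],[0,0,0,0,0,0,0],[0,0,0,0,0,0,0],[0,0,0,0,0,0,0],[0,0,0,0,0,0,0],[0,0,0,0,0,0,0],[0,0,0,0,0,0,0],[0,0,0,0,0,0,0]],
  ],
)

```text
time: 5.85
tool_pos: [0.6665, 0.0334, 0.0083]
tool_rot: [0.002, 0.602, 0.799, 0.001]
contact_force: [-0.7, 0.3, 6.6]
gripper_width: 0.118
grasp_force: 58.7
```

Emit:
jog_arm(
  moves=[
    [[0,0,0,-2,0,0,0],[0,0,0,-3.5,0,0,0],[0,0,0,-3.8,0,0,0],[0,0,0,-3.8,0,0,0],[0,0,0,-3.8,0,0,0],[0,0,0,-2,0,0,0],[0,0,0,0,0,0,0],[0,0,0,0,0,0,0]],
  ],
)

```text
time: 6.52
tool_pos: [0.6656, 0.0334, 0.1972]
tool_rot: [0.002, 0.602, 0.799, 0.001]
contact_force: [-0.2, 0.3, -1.0]
gripper_width: 0.117
grasp_force: 58.7
```

```bash
python3 - <<'E'
from h import *
s=state();print(s["gripper_width"],s["grasp_force"],s["tool_pos"])
f=grab_frame("top")
w=cloud(f)
m=(w[...,2]>.036)&(w[...,2]<.052)&(w[...,0]>.3)&(w[...,0]<.52)&(w[...,1]>.14)&(w[...,1]<.42)
q=(w[m][:,:2]*1000).astype(np.float32);print(m.sum(),np.percentile(q,[1,99],axis=0),cv2.minAreaRect(q))
go(.424,.275,.2,np.radians(2))
E
```

```text
0.11738599041650624 58.72808039188385 [0.66559486 0.03342813 0.19719361]
491 [[368.26035461 269.94555969]
 [519.53186646 382.36980896]] ((443.9643859863281, 325.89508056640625), (117.1496810913086, 151.9324951171875), 89.94744873046875)
tilt [ 0. -0. -1.] j6 -0.34 yaw now 0.279 turn 0.244 shift [ 24.98 -23.17  -0.56] rows>=9 turnrows>=3
```

```bash
python3 - <<'E'
from h import *
f=grab_frame("top")
a=[P(f,60+u/1.905,110+v/1.905,.045)[:2] for u,v in((76,240),(228,237),(231,318),(72,318))];print(np.round(a,3),np.mean(a,0))
g=grab_frame("scene")
b=[P(g,120+u/2.105,150+v/2.105,.045)[:2] for u,v in((490,40),(615,25),(632,85),(501,103))];print(np.round(b,3),np.mean(b,0))
E
```

```text
[[0.469 0.381]
 [0.476 0.184]
 [0.372 0.173]
 [0.368 0.376]] [0.42126709 0.27844638]
[[0.387 0.181]
 [0.382 0.38 ]
 [0.493 0.372]
 [0.501 0.172]] [0.44086822 0.276229  ]
```

Emit:
jog_arm(
  moves=[
    [[0,0,0,0,0,0,0.08],[0,0,0,0,0,0,0.08],[0,0,0,0,0,0,0.08],[0,2.5,-2.3,0,0,0,0],[0,2.5,-2.3,0,0,0,0],[0,2.5,-2.3,0,0,0,0],[0,2.5,-2.3,0,0,0,0],[0,2.5,-2.3,0,0,0,0],[0,2.5,-2.3,0,0,0,0],[0,2.5,-2.3,0,0,0,0],[0,2.5,-2.3,0,0,0,0],[0,2.5,-2.3,0,0,0,0],[0,2.5,-2.5,0,0,0,0],[0,0,0,0,0,0,0],[0,0,0,0,0,0,0]],
  ],
)

```text
time: 7.92
tool_pos: [0.421, 0.2747, 0.1923]
tool_rot: [-0.0, 0.692, 0.722, -0.002]
contact_force: [0.9, 0.6, -0.3]
gripper_width: 0.12
grasp_force: 58.8
```

```bash
python3 - <<'E'
from h import *
f=grab_frame("wrist");cv2.imwrite("pics/w2.png",f["color"]);s=state();print(s["tool_pos"],s["gripper_width"])
w=cloud(f);np.save("w2.npy",w)
E
```

```text
[0.42201737 0.2740676  0.19269068] 0.11736346380228588
```

View pics/w2.png

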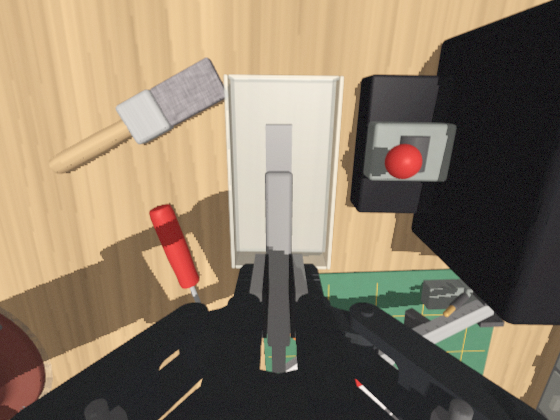

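```bash
python3 - <<'E'
from h import *
f=grab_frame("wrist")
a=[P(f,u,v,.045)[:2] for u,v in((226,76),(343,77),(331,268),(232,268))];print(np.round(a,3),np.mean(a,0))
go(*np.mean(a,0),.035,None)
E
```

```text
[[0.373 0.375]
 [0.474 0.378]
 [0.481 0.192]
 [0.376 0.187]] [0.42584059 0.28308928]
tilt [-0.002 -0.001 -1.   ] j6 0.39 yaw now 0.039 turn 0.000 shift [ 0.95  0.37 15.8 ] rows>=5 turnrows>=0
```

Emit:
jog_arm(
  moves=[
    [[0,0.9,0.4,0,0,0,0],[0,0,0,3.8,0,0,0],[0,0,0,3.8,0,0,0],[0,0,0,3.8,0,0,0],[0,0,0,3,0,0,0],[0,0,0,1.8,0,0,0],[0,0,0,0,0,0,0],[0,0,0,0,0,0,0],[3,0,0,0,0,0,0],[3,0,0,0,0,0,0],[3,0,0,0,0,0,0],[3,0,0,0,0,0,0],[3,0,0,-3.8,0,0,0],[3,0,0,-3.8,0,0,0],[3,0,0,-3.8,0,0,0],[3,0,0,-3.8,0,0,0],[3,0,0,-3.8,0,0,0],[3,0,0,0,0,0,0],[3,0,0,0,0,0,0]],
  ],
)

```text
time: 9.6
tool_pos: [0.4283, 0.2844, 0.227]
tool_rot: [0.002, 0.693, 0.721, 0.004]
contact_force: [0.4, 0.5, 0.3]
gripper_width: 0.355
grasp_force: 0.0
```

```bash
python3 - <<'E'
from h import *
f=grab_frame("wrist");w=cloud(f)
for r in regions_of("spudger",f)[:3]: print(r["p"],r["rect"],rect_of(f,r["pixels"],.01),np.nanmedian(w[r["pixels"]],0))
f=grab_frame("top");w=cloud(f);s=state();print(s["time"],s["tool_pos"])
hsv=cv2.cvtColor(f["color"],cv2.COLOR_BGR2HSV)
for r in regions_of("module1",f)[:9]:
    u,v,a,b=map(int,r["rect"]);hh=hsv[v-9:v+9,u-9:u+9].reshape(-1,3);hh=hh[hh[:,1]>110]
    print(round(r["p"],2),r["rect"],"hue",np.median(hh,0),rect_of(f,r["pixels"],.008))
go(.565,-.39,.22,None)
E
```

```text
0.88 [278.9, 168.5, 14.3, 122.0] ((428.7354431152344, 286.34600830078125), (13.800642013549805, 140.2665252685547), 2.534724712371826) [0.42935453 0.29311918 0.01163836]
0.25 [341.8, 361.4, 128.1, 106.9] ((468.43951416015625, 45.120384216308594), (66.974609375, 103.82140350341797), 1.9416662454605103) [0.47960317 0.01592575 0.00741355]
9.75 [0.42577469 0.28308356 0.22097807]
0.84 [371.8, 207.9, 20.6, 21.9] hue [109. 130. 144.] ((557.8380126953125, -307.7122497558594), (60.2344970703125, 41.04606246948242), 21.16188621520996)
0.82 [443.9, 261.5, 22.5, 21.8] hue [ 58. 143. 138.] ((423.406982421875, -494.9599609375), (42.94758224487305, 61.674739837646484), 16.08539581298828)
0.82 [391.1, 167.0, 27.3, 26.2] hue [ 14. 156. 122.] ((674.656494140625, -366.7024841308594), (41.831417083740234, 63.18697738647461), 45.76026153564453)
0.78 [405.4, 252.9, 21.1, 27.5] hue [110. 128. 140.] ((443.7672119140625, -393.6184997558594), (58.34157943725586, 40.596527099609375), 25.302804946899414)
0.75 [365.6, 251.7, 26.5, 22.4] hue [ 59. 137. 146.] ((442.4620666503906, -287.26177978515625), (39.87846374511719, 60.35232162475586), 55.5399169921875)
0.68 [403.3, 204.8, 18.4, 23.7] hue [110. 125. 139.] ((568.9835205078125, -394.6117858886719), (62.468482971191406, 43.64137649536133), 8.595715522766113)
tilt [-0.003 -0.001 -1.   ] j6 0.40 yaw now 0.039 turn 0.000 shift [-67.79  11.31   0.09] rows>=18 turnrows>=0
```

```bash
python3 -c "
from h import *
go(.559,-.309,.12,.37)"
```

```text
tilt [-0.003 -0.001 -1.   ] j6 0.40 yaw now 0.039 turn -0.331 shift [-60.01  -8.94  10.08] rows>=16 turnrows>=3
```

Emit:
jog_arm(
  moves=[
    [[5,0,0,0,0,0,-0.11],[5,0,0,0,0,0,-0.11],[5,0,0,0,0,0,-0.11],[5,-3.75,-0.56,0,0,0,0],[5,-3.75,-0.56,0,0,0,0],[5,-3.75,-0.56,0,0,0,0],[5,-3.75,-0.56,0,0,0,0],[5,-3.75,-0.56,0,0,0,0],[5,-3.75,-0.56,0,0,0,0],[5,-3.75,-0.56,0,0,0,0],[5,-3.75,-0.56,0,0,0,0],[5,-3.75,-0.56,0,0,0,0],[5,-3.75,-0.56,0,0,0,0],[5,-3.75,-0.56,0,0,0,0],[5,-3.75,-0.56,0,0,0,0],[5,-3.75,-0.56,0,0,0,0],[5,-3.75,-0.56,0,0,0,0],[5,-3.75,-0.56,0,0,0,0],[5,-3.75,-0.56,0,0,0,0]],
  ],
)

```text
time: 11.38
tool_pos: [0.5586, -0.31, 0.2198]
tool_rot: [-0.002, 0.566, 0.825, 0.0]
contact_force: [0.6, 0.4, 0.8]
gripper_width: 0.587
grasp_force: 0.0
```

Emit:
jog_arm(
  moves=[
    [[5,0,0,3.4,0,0,0],[5,0,0,3.4,0,0,0],[5,0,0,3.3,0,0,0],[5,0,0,0,0,0,0],[5,0,0,0,0,0,0]],
  ],
)

```text
time: 11.8
tool_pos: [0.5571, -0.307, 0.1172]
tool_rot: [-0.004, 0.565, 0.825, 0.0]
contact_force: [-0.2, 0.5, 0.7]
gripper_width: 0.586
grasp_force: 0.0
```

```bash
cat >> h.py <<'E'
def mods(f):
    "modules in a wrist picture: board rect (blue+black+white mask) at z=.006, block-top rect at z=.026, by colour"
    hsv=cv2.cvtColor(f["color"],cv2.COLOR_BGR2HSV);w=cloud(f)
    for r in regions_of("module1",f)[:8]:
        m=r["pixels"];h=hsv[m];h=h[h[:,1]>110]
        if len(h)==0 or r["p"]<.3: continue
        hi=np.nanpercentile(w[m][:,2],92);top=m&(w[...,2]>hi-.005)
        print(round(r["p"],2),np.round(r["rect"]),"hue",np.median(h[:,0]),"board",np.round(rect_of(f,m,.007)[0],1),np.round(rect_of(f,m,.007)[1:][0],1),round(rect_of(f,m,.007)[2],1),"zblk %.4f"%hi,"blk",np.round(np.nanmedian(w[top],0),4),np.round(rect_of(f,top,hi)[0],1),np.round(rect_of(f,top,hi)[1],1))
E
python3 - <<'E'
from h import *
f=grab_frame("wrist");cv2.imwrite("pics/w3.png",f["color"]);mods(f);s=state();print(s["tool_pos"],s["time"])
E
```

```text
0.97 [131. 246.  77.  46.] hue 108.0 board [ 446.1 -393.1] [63.1 42.6] 27.0 zblk 0.0254 blk [ 0.4456 -0.3936  0.0251] [ 446.1 -393.3] [26.8 23.5]
0.88 [ 84. 324.  44.  55.] hue 65.0 board [ 423.2 -494.5] [48.6 66.4] 14.8 zblk 0.0255 blk [ 0.4238 -0.4932  0.025 ] [ 425.7 -494.1] [25.4 27.7]
0.8 [282. 208.  73.  43.] hue 107.0 board [ 557.9 -308. ] [59.5 41.6] 19.8 zblk 0.0254 blk [ 0.5581 -0.3087  0.0251] [ 558.2 -308.7] [23.5 22.1]
0.73 [154. 133.  90.  89.] hue 66.0 board [ 444.4 -288.2] [41.2 59.4] 55.6 zblk 0.0255 blk [ 0.4439 -0.2885  0.0252] [ 444.1 -288.5] [23.2 24.4]
0.61 [261. 292.  64.  52.] hue 107.0 board [ 570.1 -396.9] [58.1 48.4] 9.0 zblk 0.0254 blk [ 0.569  -0.3948  0.025 ] [ 569.1 -394.5] [23.9 25. ]
0.56 [382. 290.  38.  48.] hue 12.0 board [ 678.5 -355. ] [18.  56.7] 45.8 zblk 0.0174 blk [ 0.6735 -0.3542  0.0213] [ 678.3 -357.2] [ 6.6 24.6]
[ 0.56011098 -0.30885643  0.12282482] 11.9
```

View pics/w3.png

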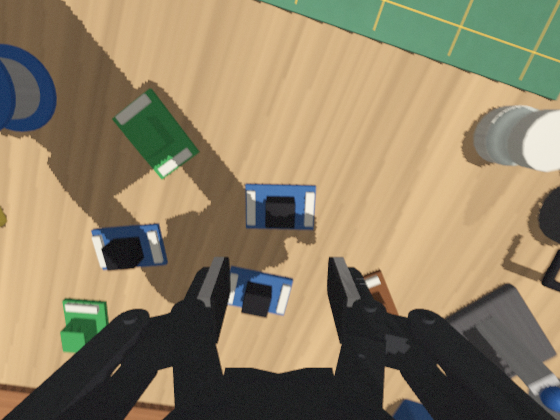

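Emit:
jog_arm(
  moves=[
    [[5,0.1,-0.2,3.8,0,0,0.02],[5,0,0,3.8,0,0,0],[5,0,0,2.4,0,0,0],[5,0,0,1.15,0,0,0],[5,0,0,0,0,0,0],[0,0,0,0,0,0,0],[0,0,0,0,0,0,0],[0,0,0,0,0,0,0],[0,0,0,0,0,0,0],[0,0,0,0,0,0,0],[0,0,0,0,0,0,0],[0,0,0,0,0,0,0]],
  ],
)

```text
time: 12.9
tool_pos: [0.5596, -0.31, 0.0137]
tool_rot: [0.003, 0.574, 0.819, 0.0]
contact_force: [0.7, 1.1, 6.4]
gripper_width: 0.259
grasp_force: 62.0
```

Emit:
jog_arm(
  moves=[
    [[0,0,0,-2,0,0,0],[0,0,0,-3,0,0,0],[0,0,0,-3,0,0,0],[0,0,0,-3,0,0,0],[0,0,0,0,0,0,0],[0,0,0,0,0,0,0],[0,0,0,0,0,0,0]],
  ],
)

```text
time: 13.48
tool_pos: [0.5571, -0.3083, 0.1201]
tool_rot: [0.0, 0.574, 0.819, -0.0]
contact_force: [-0.4, 0.1, -1.4]
gripper_width: 0.263
grasp_force: 61.1
```

```bash
python3 - <<'E'
from h import *
P0=np.array([.6134,-.083]);a=np.radians(134.4);X=np.array([np.cos(a),np.sin(a)]);Y=np.array([-X[1],X[0]])
for dx,dy in((36,-25),(-36,-25),(36,25),(-36,25)):
    q=P0+X*(.115+dx/1000)+Y*dy/1000;print(dx,dy,q)
s=state();print(s["time"],s["gripper_width"])
q=P0+X*.151-Y*.025
go(q[0],q[1],.12,a)
E
```

```text
36 -25 [0.52561265 0.04237696]
-36 -25 [ 0.57598841 -0.00906507]
36 25 [0.48988902 0.00739379]
-36 25 [ 0.54026478 -0.04404824]
13.4833 0.2634201253308595
tilt [ 0. -0. -1.] j6 -0.97 yaw now 0.349 turn 1.145 shift [ 22.29 -27.25  -0.  ] rows>=10 turnrows>=10
```

Emit:
jog_arm(
  moves=[
    [[0,0,0,0,0,0,0.1145],[0,0,0,0,0,0,0.1145],[0,0,0,0,0,0,0.1145],[0,0,0,0,0,0,0.1145],[0,0,0,0,0,0,0.1145],[0,0,0,0,0,0,0.1145],[0,0,0,0,0,0,0.1145],[0,0,0,0,0,0,0.1145],[0,0,0,0,0,0,0.1145],[0,0,0,0,0,0,0.1145],[0,0,0,0,0,0,0]],
  ],
)

```text
time: 14.4
tool_pos: [0.5559, -0.3075, 0.1173]
tool_rot: [-0.002, 0.926, 0.377, -0.001]
contact_force: [0.3, 0.4, -0.3]
gripper_width: 0.258
grasp_force: 61.1
```

```bash
python3 - <<'E'
from h import *
go(.576,-.009,.14,None)
E
```

```text
tilt [-0.003  0.002 -1.   ] j6 0.18 yaw now -0.798 turn 0.000 shift [ 22.28 -19.97  -2.2 ] rows>=8 turnrows>=0
```

Emit:
jog_arm(
  moves=[
    [[0,2.7,-2.4,-0.3,0,0,0],[0,2.7,-2.4,-0.3,0,0,0],[0,2.7,-2.4,-0.3,0,0,0],[0,2.7,-2.4,-0.3,0,0,0],[0,2.7,-2.4,-0.3,0,0,0],[0,2.7,-2.4,-0.3,0,0,0],[0,2.7,-2.4,-0.2,0,0,0],[0,2.7,-2.4,-0.2,0,0,0],[0,0.7,-0.8,0,0,0,0],[0,0,0,0,0,0,0],[0,0,0,0,0,0,0]],
  ],
)

```text
time: 15.32
tool_pos: [0.5759, -0.0093, 0.1407]
tool_rot: [-0.0, 0.925, 0.379, -0.001]
contact_force: [0.4, -0.4, 0.7]
gripper_width: 0.261
grasp_force: 61.1
```

```bash
python3 - <<'E'
from h import *
f=grab_frame("wrist");cv2.imwrite("pics/w4.png",f["color"]);s=state();print(s["tool_pos"],s["gripper_width"])
hsv=cv2.cvtColor(f["color"],cv2.COLOR_BGR2HSV);H,S,V=cv2.split(hsv)
print("tongue",rect_of(f,(H>8)&(H<20)&(S>200)&(V>150),.013))
E
```

```text
[ 0.57606142 -0.01011976  0.14088433] 0.25769087693650344Traceback (most recent call last):
  File "<stdin>", line 4, in <module>
  File "h.py", line 27, in rect_of
    cs=cv2.findContours(mask.astype(np.uint8),cv2.RETR_EXTERNAL,cv2.CHAIN_APPROX_NONE)[0];c=max(cs,key=cv2.contourArea)[:,0]
                                                                                            ~~~^^^^^^^^^^^^^^^^^^^^^^^^
ValueError: max() iterable argument is empty
```

View pics/w4.png

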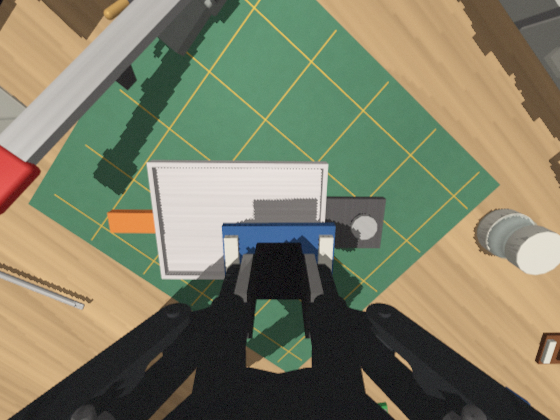

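```bash
python3 - <<'E'
from h import *
f=grab_frame("wrist");w=cloud(f)
A,B,C=[P(f,u,v,.016)[:2] for u,v in((148,162),(328,162),(160,280))];c=P(f,365,227,.021)[:2];t=P(f,131,222,.013)[:2]
print(A,B,C,"cap",c,"tongue",t,"z",w[190,180,2],w[162,240,2],w[227,365,2])
d=A-B;print(np.linalg.norm(d),np.linalg.norm(A-C),np.degrees(np.arctan2(d[1],d[0])),"endmid",(A+C)/2)
d=t-c;print(np.degrees(np.arctan2(d[1],d[0])),np.linalg.norm(d))
X=(A-B)/np.linalg.norm(A-B);Y=np.array([-X[1],X[0]]);p=(A+C)/2-X*.194;print("pin",p)
for pp in(p,c):print(pp+X*.079-Y*.025)
q=(p+c)/2+X*.079-Y*.025
go(q[0],q[1],.0225,np.arctan2(X[1],X[0]))
E
```

```text
[0.520639   0.09298711] [ 0.63003903 -0.01839362] [0.43388941 0.01351353] cap [ 0.61335199 -0.08528102] tongue [0.46246203 0.07072547] z 0.006781060487611091 0.01673258927683641 0.020359002177779802
0.15612185354489058 0.11765007726804935 134.48599494553812 endmid [0.47726421 0.05325032]
134.04486111763916 0.2170387128613392
pin [ 0.61320678 -0.0851535 ]
[ 0.57568426 -0.01127481]
[ 0.57582947 -0.01140233]
tilt [-0.001 -0.    -1.   ] j6 0.65 yaw now -0.796 turn -0.002 shift [-0.07  0.03 11.86] rows>=4 turnrows>=1
```

Emit:
jog_arm(
  moves=[
    [[0,0,0,3.8,0,0,0],[0,0,0,3.8,0,0,0],[0,0,0,2.5,0,0,0],[0,0,0,1.2,0,0,0],[0,0,0,0.5,0,0,0],[0,0,0,0,0,0,0],[0,0,0,0,0,0,0],[4,0,0,0,0,0,0],[4,0,0,0,0,0,0],[4,0,0,0,0,0,0],[4,0,0,-1.5,0,0,0],[4,0,0,-3.5,0,0,0],[4,0,0,-3.8,0,0,0],[4,0,0,-3.8,0,0,0],[4,0,0,0,0,0,0],[4,0,0,0,0,0,0]],
  ],
)

```text
time: 16.75
tool_pos: [0.5793, -0.0097, 0.1548]
tool_rot: [0.002, 0.926, 0.378, 0.004]
contact_force: [0.0, -0.6, 0.0]
gripper_width: 0.467
grasp_force: 0.0
```

```bash
python3 - <<'E'
from h import *
f=grab_frame("wrist");mods(f)
f=grab_frame("top");mods(f);s=state();print(s["time"],s["tool_pos"])
go(.569,-.395,.12,np.radians(9))
E
```

```text
0.8 [541. 343.  38.  36.] hue 12.0 board [ 666.7 -360.1] [54.7 48.1] 46.1 zblk 0.0192 blk [ 0.6685 -0.3605  0.0192] [ 667.3 -360.9] [32.8 10.9]
0.69 [278. 193.  64.  43.] hue 107.0 board [579.3 -10.2] [42.2 60.5] 46.0 zblk 0.0325 blk [ 0.5803 -0.0095  0.0322] [580.   -9.6] [22.4 23.4]
0.4 [377. 399.   3.  10.] hue 65.0 board [ 477.  -288.3] [13.6  5. ] 50.4 zblk 0.0080 blk [ 0.4746 -0.2914  0.0047] [ 476.5 -288.3] [10.4  5. ]
0.9 [392. 167.  27.  22.] hue 14.0 board [ 675.  -367.1] [38.2 62.2] 45.7 zblk 0.0263 blk [ 0.675  -0.3673  0.0258] [ 674.5 -366.5] [18.7 26. ]
0.89 [405. 203.  17.  23.] hue 110.0 board [ 567.9 -394.4] [59.5 42.5] 8.4 zblk 0.0265 blk [ 0.5678 -0.3956  0.0258] [ 568.4 -394.8] [24.3 22.9]
0.74 [444. 262.  24.  23.] hue 58.0 board [ 424.1 -495.1] [43.7 64.4] 17.5 zblk 0.0266 blk [ 0.4232 -0.4956  0.026 ] [ 423.5 -495.3] [21.9 24.9]
0.72 [366. 252.  23.  22.] hue 59.0 board [ 442.5 -287.2] [37.8 58.2] 55.9 zblk 0.0270 blk [ 0.4425 -0.2878  0.0261] [ 442.4 -287.7] [21.6 24.5]
0.53 [258. 191.  10.   9.] hue 107.0 board [595.9  -8.5] [17.2 28.5] 47.2 zblk 0.0350 blk [ 0.5841 -0.0086  0.0337] [583.2  -8.1] [11.1 16.5]
16.95 [ 0.57542493 -0.00919232  0.14797322]
tilt [-0.003  0.    -1.   ] j6 0.65 yaw now -0.796 turn -0.953 shift [-38.01  -6.66   2.78] rows>=10 turnrows>=8
```

Emit:
jog_arm(
  moves=[
    [[5,0,0,0,0,0,-0.119],[5,0,0,0,0,0,-0.119],[5,0,0,0,0,0,-0.119],[5,0,0,0,0,0,-0.119],[5,0,0,0,0,0,-0.119],[5,0,0,0,0,0,-0.119],[5,0,0,0,0,0,-0.119],[5,0,0,0,0,0,-0.12],[5,-3.8,-0.67,0,0,0,0],[5,-3.8,-0.67,0.2,0,0,0],[5,-3.8,-0.67,0.3,0,0,0],[5,-3.8,-0.67,0.3,0,0,0],[5,-3.8,-0.67,0.3,0,0,0],[5,-3.8,-0.67,0.3,0,0,0],[5,-3.8,-0.67,0.3,0,0,0],[5,-3.8,-0.67,0.3,0,0,0],[5,-3.8,-0.67,0.3,0,0,0],[5,-3.8,-0.67,0.3,0,0,0]],
  ],
)

```text
time: 18.45
tool_pos: [0.5686, -0.3964, 0.1212]
tool_rot: [-0.002, 0.65, 0.76, 0.0]
contact_force: [0.3, 0.7, 0.7]
gripper_width: 0.587
grasp_force: 0.0
```

Emit:
jog_arm(
  moves=[
    [[5,0,0,0,0,0,0],[5,0,0,0,0,0,0],[5,0,0,0,0,0,0]],
  ],
)

```text
time: 18.7
tool_pos: [0.569, -0.3943, 0.1218]
tool_rot: [-0.002, 0.65, 0.76, 0.0]
contact_force: [-0.0, 0.2, 0.6]
gripper_width: 0.59
grasp_force: 0.0
```

```bash
python3 - <<'E'
from h import *
f=grab_frame("wrist");mods(f);s=state();print(s["time"],s["tool_pos"])
go(.5695,-.3947,.011,np.radians(9))
E
```

```text
0.84 [281. 203.  69.  48.] hue 107.0 board [ 569.6 -395.3] [59.6 40.8] 8.0 zblk 0.0254 blk [ 0.5692 -0.3958  0.0251] [ 569.3 -395.8] [23.9 22.4]
0.78 [136.  47.  94.  92.] hue 65.0 board [ 444.7 -289.6] [40.5 61.8] 55.6 zblk 0.0257 blk [ 0.4441 -0.2895  0.0253] [ 444.6 -289.9] [22.5 25.7]
0.77 [405. 192.  78.  80.] hue 12.0 board [ 674.7 -368.2] [39.9 62. ] 45.6 zblk 0.0254 blk [ 0.675  -0.3682  0.025 ] [ 674.9 -368.3] [22.5 25.9]
0.76 [138. 180.  82.  63.] hue 108.0 board [ 446.2 -394.4] [62.9 40. ] 26.5 zblk 0.0255 blk [ 0.4461 -0.3944  0.0252] [ 446.3 -394.5] [26.2 22. ]
0.76 [114. 277.  56.  60.] hue 66.0 board [ 423.4 -495.6] [49.2 62.3] 15.8 zblk 0.0254 blk [ 0.4255 -0.4957  0.0251] [ 425.7 -495.2] [24.7 26.6]
18.8 [ 0.56974142 -0.39356503  0.12290122]
tilt [-0.001  0.001 -1.   ] j6 -0.87 yaw now 0.158 turn 0.001 shift [-0.13 -0.03 11.19] rows>=3 turnrows>=1
```

Emit:
jog_arm(
  moves=[
    [[5,-0.2,0,3.8,0,0,0.02],[5,0,0,3.8,0,0,0],[5,0,0,2.4,0,0,0],[5,0,0,1.2,0,0,0],[5,0,0,0,0,0,0],[0,0,0,0,0,0,0],[0,0,0,0,0,0,0],[0,0,0,0,0,0,0],[0,0,0,0,0,0,0],[0,0,0,0,0,0,0],[0,0,0,0,0,0,0],[0,0,0,0,0,0,0]],
  ],
)

```text
time: 19.8
tool_pos: [0.572, -0.3984, 0.0151]
tool_rot: [0.002, 0.657, 0.754, 0.0]
contact_force: [1.0, 1.4, 7.1]
gripper_width: 0.263
grasp_force: 61.3
```

Emit:
jog_arm(
  moves=[
    [[0,0,0,-2,0,0,0],[0,0,0,-3,0,0,0],[0,0,0,-3.5,0,0,0],[0,0,0,-3.5,0,0,0],[0,0,0,0,0,0,0],[0,0,0,0,0,0,0],[0,0,0,0,0,0,0]],
  ],
)

```text
time: 20.38
tool_pos: [0.5699, -0.3971, 0.1318]
tool_rot: [0.0, 0.657, 0.754, -0.0]
contact_force: [-0.6, 0.5, -1.8]
gripper_width: 0.257
grasp_force: 60.5
```

```bash
python3 - <<'E'
from h import *
s=state();print(s["gripper_width"])
go(.5402,-.0448,.14,np.radians(134.4))
E
```

```text
0.2574200614903091
tilt [-0. -0. -1.] j6 -0.85 yaw now 0.137 turn 0.933 shift [ 22.53 -27.25  -0.82] rows>=10 turnrows>=8
```

Emit:
jog_arm(
  moves=[
    [[0,0,0,-0.2,0,0,0.1166],[0,0,0,-0.2,0,0,0.1166],[0,0,0,-0.2,0,0,0.1166],[0,0,0,-0.2,0,0,0.1166],[0,0,0,0,0,0,0.1166],[0,0,0,0,0,0,0.1166],[0,0,0,0,0,0,0.1166],[0,0,0,0,0,0,0.1166],[0,2.25,-2.72,0,0,0,0],[0,2.25,-2.72,0,0,0,0],[0,2.25,-2.72,0,0,0,0],[0,2.25,-2.72,0,0,0,0],[0,2.25,-2.72,0,0,0,0],[0,2.25,-2.72,0,0,0,0],[0,2.25,-2.72,0,0,0,0],[0,2.25,-2.72,0,0,0,0],[0,2.25,-2.72,0,0,0,0],[0,2.25,-2.72,0,0,0,0]],
  ],
)

```text
time: 21.88
tool_pos: [0.5385, -0.0435, 0.1372]
tool_rot: [-0.001, 0.926, 0.378, -0.002]
contact_force: [0.4, -0.1, -0.8]
gripper_width: 0.261
grasp_force: 60.5
```

Emit:
jog_arm(
  moves=[
    [[0,0,0,0,0,0,0],[0,0,0,0,0,0,0],[0,0,0,0,0,0,0]],
  ],
)

```text
time: 22.13
tool_pos: [0.5396, -0.0454, 0.1381]
tool_rot: [-0.001, 0.926, 0.378, -0.001]
contact_force: [-0.1, -1.1, -0.3]
gripper_width: 0.258
grasp_force: 60.5
```

```bash
python3 - <<'E'
from h import *
s=state();print(s["gripper_width"])
f=grab_frame("wrist");mods(f)
go(.5402,-.0448,.0235,np.radians(134.4))
E
```

```text
0.2584078272852201
0.92 [281. 138.  72.  50.] hue 107.0 board [579.7 -10.9] [40.7 61.9] 44.5 zblk 0.0326 blk [ 0.5798 -0.0099  0.0322] [579.8  -9.9] [21.7 23.7]
0.9 [375. 391.  25.  36.] hue 65.0 board [ 447.9 -292.2] [56.1 16.6] 83.5 zblk 0.0252 blk [ 0.4542 -0.2854  0.0248] [ 455.4 -282.6] [30.  11.4]
0.72 [554. 311.  12.  34.] hue 11.0 board [ 652.1 -341.9] [41.7  9.2] 60.7 zblk 0.0057 blk [ 0.6505 -0.3539  0.0035] [ 652.5 -344.4] [40.6  8.2]
0.59 [280. 259. 114.  81.] hue 107.0 board [493.2 -91.5] [ 84.8 108.4] 43.8 zblk 0.1487 blk [ 0.5425 -0.0439  0.1483] [542.7 -43.7] [23.7 23.3]
tilt [-0.002  0.    -1.   ] j6 0.57 yaw now -0.797 turn -0.001 shift [ 0.12 -0.09 11.53] rows>=3 turnrows>=1
```

Emit:
jog_arm(
  moves=[
    [[0,-0.2,-0.1,3.8,0,0,0],[0,0,0,3.8,0,0,0],[0,0,0,2.5,0,0,0],[0,0,0,1,0,0,0],[0,0,0,0.4,0,0,0],[0,0,0,0,0,0,0],[0,0,0,0,0,0,0],[4,0,0,0,0,0,0],[4,0,0,0,0,0,0],[4,0,0,0,0,0,0],[4,0,0,-1.5,0,0,0],[4,0,0,-3.5,0,0,0],[4,0,0,-3.8,0,0,0],[4,0,0,-3.8,0,0,0],[4,0,0,0,0,0,0],[4,0,0,0,0,0,0]],
  ],
)

```text
time: 23.57
tool_pos: [0.5411, -0.0466, 0.1555]
tool_rot: [0.003, 0.926, 0.378, 0.004]
contact_force: [-0.1, -0.7, -0.2]
gripper_width: 0.47
grasp_force: 0.0
```

```bash
python3 - <<'E'
from h import *
f=grab_frame("wrist");mods(f);s=state();print(s["time"],s["tool_pos"])
go(.4463,-.3945,.12,np.radians(26))
E
```

```text
0.91 [278. 138.  69.  46.] hue 107.0 board [579.2 -10.2] [41.5 62. ] 44.4 zblk 0.0325 blk [ 0.5799 -0.0099  0.0322] [579.6 -10.1] [21.5 23. ]
0.73 [412. 410.  22.  15.] hue 107.0 board [ 455.9 -373. ] [29.2 32.3] 43.9 zblk 0.0094 blk [ 0.4534 -0.3812  0.0064] [ 452.7 -376.7] [27.5 16.4]
0.62 [546. 300.  28.  30.] hue 12.0 board [ 663.5 -350.6] [43.1 30.1] 47.3 zblk 0.0083 blk [ 0.662  -0.3537  0.0049] [ 663.5 -351.1] [39.9 27.4]
0.61 [277. 191.  62.  44.] hue 107.0 board [541.5 -47.3] [41.4 61.1] 44.4 zblk 0.0324 blk [ 0.5428 -0.0457  0.0321] [542.9 -45.4] [22.4 23.5]
0.51 [380. 376.   7.  23.] hue 65.0 board [ 463.5 -300.6] [37.1 13.4] 50.8 zblk 0.0087 blk [ 0.4632 -0.3017  0.0072] [ 464.4 -298.8] [36.8 13.3]
23.6667 [ 0.53822548 -0.04598683  0.15077135]
tilt [ 0. -0. -1.] j6 0.57 yaw now -0.796 turn -1.249 shift [-27.29 -23.54   3.08] rows>=10 turnrows>=11
```

Emit:
jog_arm(
  moves=[
    [[5,0,0,0,0,0,-0.1135],[5,0,0,0,0,0,-0.1135],[5,0,0,0,0,0,-0.1135],[5,0,0,0,0,0,-0.1135],[5,0,0,0,0,0,-0.1135],[5,0,0,0,0,0,-0.1135],[5,0,0,0,0,0,-0.1135],[5,0,0,0,0,0,-0.1135],[5,0,0,0,0,0,-0.1135],[5,0,0,0,0,0,-0.1135],[5,0,0,0,0,0,-0.1135]],
  ],
)

```text
time: 24.58
tool_pos: [0.537, -0.0458, 0.1483]
tool_rot: [-0.002, 0.528, 0.849, -0.001]
contact_force: [-0.0, -0.6, -0.6]
gripper_width: 0.582
grasp_force: 0.0
```

Emit:
jog_arm(
  moves=[
    [[5,-2.73,-2.35,0,0,0,0],[5,-2.73,-2.35,0.3,0,0,0],[5,-2.73,-2.35,0.3,0,0,0],[5,-2.73,-2.35,0.3,0,0,0],[5,-2.73,-2.35,0.4,0,0,0],[5,-2.73,-2.35,0.4,0,0,0],[5,-2.73,-2.35,0.4,0,0,0],[5,-2.73,-2.35,0.4,0,0,0],[5,-2.73,-2.35,0.4,0,0,0],[5,-2.73,-2.35,0.1,0,0,0],[5,0,0,0,0,0,0],[5,0,0,0,0,0,0],[5,0,0,0,0,0,0]],
  ],
)

```text
time: 25.67
tool_pos: [0.4458, -0.3933, 0.1189]
tool_rot: [-0.002, 0.531, 0.848, 0.001]
contact_force: [-0.2, 0.8, 0.4]
gripper_width: 0.586
grasp_force: 0.0
```

```bash
python3 - <<'E'
from h import *
f=grab_frame("wrist");mods(f);s=state();print(s["time"],s["tool_pos"])
go(.4463,-.3945,.011,np.radians(26.2))
E
```

```text
0.92 [332.  82.  77.  97.] hue 65.0 board [ 442.7 -289.8] [40.2 59.6] 55.6 zblk 0.0256 blk [ 0.4426 -0.2895  0.0251] [ 442.6 -289.8] [22.5 23.8]
0.58 [213. 282.  46.  62.] hue 66.0 board [ 409.3 -482.5] [19. 32.] 15.3 zblk 0.0086 blk [ 0.4081 -0.4755  0.0047] [ 409.7 -482.5] [18.9 29.4]
0.57 [508. 280.  59.  64.] hue 12.0 board [ 673.1 -367.2] [47.3 66.7] 45.8 zblk 0.0252 blk [ 0.6736 -0.3683  0.0248] [ 672.9 -368.3] [24.3 28.3]
0.56 [276. 202.  72.  48.] hue 107.0 board [ 444.  -394.3] [60.2 41.4] 26.9 zblk 0.0254 blk [ 0.4444 -0.3943  0.0251] [ 444.1 -394.2] [23.7 23. ]
25.7667 [ 0.44648073 -0.39284009  0.11973291]
tilt [-0.001  0.002 -1.   ] j6 -1.30 yaw now 0.454 turn -0.003 shift [-0.16 -0.09 10.87] rows>=3 turnrows>=1
```

Emit:
jog_arm(
  moves=[
    [[5,-0.1,-0.2,3.8,0,0,0],[5,0,0,3.8,0,0,0],[5,0,0,2.2,0,0,0],[5,0,0,1.1,0,0,0],[5,0,0,0,0,0,0],[0,0,0,0,0,0,0],[0,0,0,0,0,0,0],[0,0,0,0,0,0,0],[0,0,0,0,0,0,0],[0,0,0,0,0,0,0],[0,0,0,0,0,0,0],[0,0,0,0,0,0,0]],
  ],
)

```text
time: 26.77
tool_pos: [0.4467, -0.3976, 0.0146]
tool_rot: [0.002, 0.53, 0.848, -0.0]
contact_force: [1.4, 1.2, 5.8]
gripper_width: 0.263
grasp_force: 61.2
```

Emit:
jog_arm(
  moves=[
    [[0,0,0,-2,0,0,0],[0,0,0,-3,0,0,0],[0,0,0,-3.5,0,0,0],[0,0,0,-3.5,0,0,0],[0,0,0,0,0,0,0],[0,0,0,0,0,0,0],[0,0,0,0,0,0,0]],
  ],
)

```text
time: 27.35
tool_pos: [0.4449, -0.396, 0.1317]
tool_rot: [-0.0, 0.53, 0.848, -0.0]
contact_force: [0.0, 0.5, -1.1]
gripper_width: 0.259
grasp_force: 60.4
```

```bash
python3 - <<'E'
from h import *
s=state();print(s["gripper_width"],s["tool_pos"])
go(.488,.0055,.14,np.radians(134.4))
E
```

```text
0.25893058112415085 [ 0.44492125 -0.39601083  0.13171537]
tilt [-0. -0. -1.] j6 -1.30 yaw now 0.453 turn 1.248 shift [ 31.17 -25.67  -0.83] rows>=11 turnrows>=11
```

Emit:
jog_arm(
  moves=[
    [[0,0,0,-0.2,0,0,0.1135],[0,0,0,-0.2,0,0,0.1135],[0,0,0,-0.2,0,0,0.1135],[0,0,0,-0.2,0,0,0.1135],[0,0,0,0,0,0,0.1135],[0,0,0,0,0,0,0.1135],[0,0,0,0,0,0,0.1135],[0,0,0,0,0,0,0.1135],[0,0,0,0,0,0,0.1135],[0,0,0,0,0,0,0.1135],[0,0,0,0,0,0,0.1135]],
  ],
)

```text
time: 28.27
tool_pos: [0.444, -0.395, 0.1369]
tool_rot: [-0.002, 0.927, 0.375, -0.001]
contact_force: [0.1, 0.8, -0.8]
gripper_width: 0.26
grasp_force: 60.4
```

Emit:
jog_arm(
  moves=[
    [[0,2.83,-2.33,0,0,0,0],[0,2.83,-2.33,0,0,0,0],[0,2.83,-2.33,0,0,0,0],[0,2.83,-2.33,0,0,0,0],[0,2.83,-2.33,0,0,0,0],[0,2.83,-2.33,0,0,0,0],[0,2.83,-2.33,0,0,0,0],[0,2.83,-2.33,0,0,0,0],[0,2.83,-2.33,0,0,0,0],[0,2.83,-2.33,0,0,0,0],[0,2.83,-2.33,0,0,0,0],[0,0,0,0,0,0,0],[0,0,0,0,0,0,0],[0,0,0,0,0,0,0]],
  ],
)

```text
time: 29.43
tool_pos: [0.4872, 0.0047, 0.1381]
tool_rot: [-0.001, 0.926, 0.378, -0.001]
contact_force: [0.5, -0.7, -0.8]
gripper_width: 0.259
grasp_force: 60.4
```

```bash
python3 - <<'E'
from h import *
s=state();print(s["gripper_width"])
f=grab_frame("wrist");mods(f)
go(.488,.0055,.0235,np.radians(134.4))
E
```

```text
0.2594943644557298
0.92 [368. 134.  81.  50.] hue 107.0 board [579.8 -10.9] [42.1 62.7] 44.5 zblk 0.0324 blk [ 0.5794 -0.0095  0.0321] [579.2  -9.4] [21.5 24.9]
0.75 [362. 194.  70.  48.] hue 107.0 board [542.3 -47.4] [41.  61.7] 44.5 zblk 0.0325 blk [ 0.5424 -0.0452  0.0321] [542.3 -45. ] [21.9 24.9]
0.72 [328. 163. 302. 133.] hue 13.0 board [535.6  -7.6] [119.7 261.9] 44.5 zblk 0.0149 blk [ 0.5717 -0.0296  0.0127] [535.9  -5.4] [116.  254.2]
0.57 [279. 256. 114.  77.] hue 107.0 board [442.1 -40.2] [ 85.9 109.3] 44.5 zblk 0.1491 blk [0.4906 0.007  0.1487] [491.    7.2] [24.1 23.2]
tilt [-0.002 -0.    -1.   ] j6 0.65 yaw now -0.797 turn -0.001 shift [ 0.16 -0.08 11.53] rows>=3 turnrows>=1
```

Emit:
jog_arm(
  moves=[
    [[0,0,0,3.8,0,0,0],[0,0,0,3.8,0,0,0],[0,0,0,2.5,0,0,0],[0,0,0,1,0,0,0],[0,0,0,0.4,0,0,0],[0,0,0,0,0,0,0],[0,0,0,0,0,0,0],[4,0,0,0,0,0,0],[4,0,0,0,0,0,0],[4,0,0,0,0,0,0],[4,0,0,-1.5,0,0,0],[4,0,0,-3.5,0,0,0],[4,0,0,-3.8,0,0,0],[4,0,0,-3.8,0,0,0],[4,0,0,0,0,0,0],[4,0,0,0,0,0,0]],
  ],
)

```text
time: 30.87
tool_pos: [0.4908, 0.0045, 0.1553]
tool_rot: [0.002, 0.926, 0.378, 0.004]
contact_force: [-0.1, 0.3, -1.3]
gripper_width: 0.468
grasp_force: 0.0
```

```bash
python3 - <<'E'
from h import *
f=grab_frame("wrist");mods(f);s=state();print(s["time"],s["tool_pos"]);cv2.imwrite("pics/w5.png",f["color"])
E
```

```text
0.88 [277. 190.  69.  42.] hue 107.0 board [492.1   5.3] [42.2 61.4] 44.6 zblk 0.0325 blk [0.4933 0.0061 0.0322] [493.4   6.4] [22.3 23.4]
0.84 [354. 193.  66.  45.] hue 107.0 board [541.9 -47.2] [42.4 62.9] 44.3 zblk 0.0324 blk [ 0.5422 -0.0455  0.0321] [542.4 -45. ] [22.4 24.8]
0.61 [356. 137.  68.  42.] hue 107.0 board [580.1 -10.8] [40.6 61.6] 44.8 zblk 0.0325 blk [ 0.5794 -0.0095  0.0322] [579.2  -9.7] [21.6 24.6]
30.9667 [0.48802518 0.00486501 0.15076374]
```

View pics/w5.png

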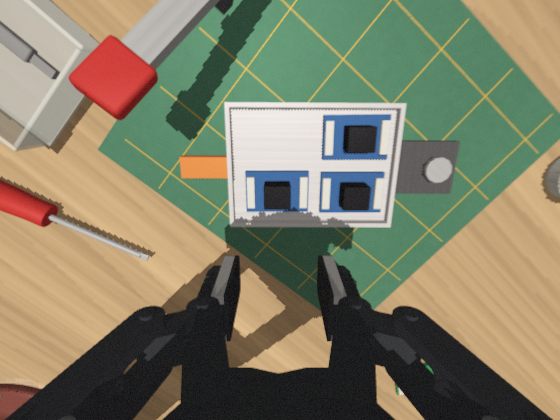

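```bash
python3 - <<'E'
from h import *
go(.4588,-.0464,.009,np.radians(134.45))
E
```

```text
tilt [ 0. -0. -1.] j6 0.65 yaw now -0.796 turn -0.001 shift [-5.68  1.61 14.18] rows>=4 turnrows>=1
```

Emit:
jog_arm(
  moves=[
    [[0,-3,0.8,0,0,0,0],[0,-2.7,0.8,0,0,0,0],[0,0,0,3.8,0,0,0],[0,0,0,3.8,0,0,0],[0,0,0,3.3,0,0,0],[0,0,0,2.2,0,0,0],[0,0,0,1,0,0,0],[0,0,0,0,0,0,0],[0,0,0,0,0,0,0],[0,0,0,0,0,0,0],[0,0.3,0,0,0,0,0],[0,0.3,0,0,0,0,0],[0,0.3,0,0,0,0,0],[0,0.3,0,0,0,0,0],[0,0.2,0,0,0,0,0],[0,0,0,0,0,0,0]],
  ],
)

```text
time: 32.3
tool_pos: [0.4691, -0.0365, 0.0101]
tool_rot: [0.0, 0.926, 0.378, 0.0]
contact_force: [-0.3, 0.4, 0.0]
gripper_width: -0.005
grasp_force: 0.0
```

Emit:
jog_arm(
  moves=[
    [[0,0.476,-0.233,0,0,0,0.035],[0,0.476,-0.233,0,0,0,0.035],[0,0.476,-0.233,0,0,0,0.035],[0,0.476,-0.233,0,0,0,0.035],[0,0.476,-0.233,0,0,0,0.035],[0,0.476,-0.233,0,0,0,0.035],[0,0.476,-0.233,0,0,0,0.035],[0,0.476,-0.233,0,0,0,0.035],[0,0.476,-0.233,0,0,0,0.035],[0,0.476,-0.233,0,0,0,0.035]],
  ],
)

```text
time: 33.13
tool_pos: [0.4927, 0.0092, 0.0096]
tool_rot: [0.0, 0.978, 0.21, -0.002]
contact_force: [-5.3, -3.0, 3.1]
gripper_width: 0.002
grasp_force: 2.6
```

```bash
cat >> h.py <<'E'
def tongue(f):
    H,S,V=cv2.split(cv2.cvtColor(f["color"],cv2.COLOR_BGR2HSV))
    r=rect_of(f,(H>8)&(H<20)&(S>200)&(V>120),.013);d=np.array(r[0])/1000-[.6133,-.084]
    print("tongue",r,"station angle",np.arctan2(d[1],d[0])-.083,np.linalg.norm(d))
E
python3 - <<'E'
from h import *
f=grab_frame("top");tongue(f);s=state();print(s["contact_force"],s["tool_pos"])
f=grab_frame("wrist");cv2.imwrite("pics/w6.png",f["color"])
try:tongue(f)
except Exception as e:print(e)
E
```

```text
tongue ((403.4510498046875, -640.0387573242188), (0.0, 0.0), 0.0) station angle -2.0146693237070514 0.5943195113276496
[-2.81777544 -0.35829158 -0.31074795] [0.49344358 0.00994629 0.00964826]
tongue ((512.9219970703125, 108.4371109008789), (0.0, 0.0), 0.0) station angle 1.9685857018920954 0.217043279380011
```

View pics/w6.png

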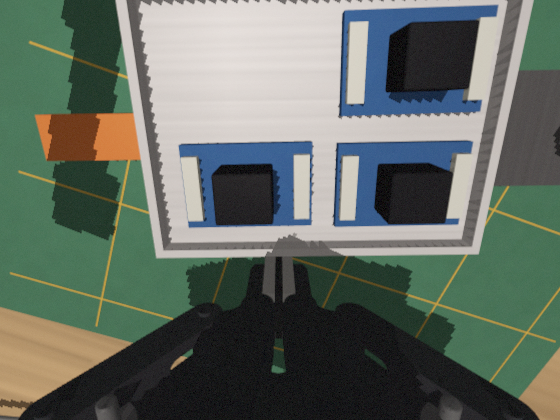

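Emit:
jog_arm(
  moves=[
    [[0,0.476,-0.233,0,0,0,0.035],[0,0.476,-0.233,0,0,0,0.035],[0,0.476,-0.233,0,0,0,0.035],[0,0.476,-0.233,0,0,0,0.035],[0,0.476,-0.233,0,0,0,0.035],[0,0.476,-0.233,0,0,0,0.035],[0,0.476,-0.233,0,0,0,0.035],[0,0.24,-0.12,0,0,0,0.0175],[0,0.24,-0.12,0,0,0,0.0175],[0,0,0,0,0,0,0]],
  ],
)

```text
time: 34.07
tool_pos: [0.5243, 0.0389, 0.0094]
tool_rot: [-0.0, 0.997, 0.072, -0.0]
contact_force: [-2.3, 0.7, 0.4]
gripper_width: 0.004
grasp_force: 1.2
```

```bash
python3 - <<'E'
from h import *
s=state();print(s["contact_force"],s["tool_pos"])
f=grab_frame("wrist");cv2.imwrite("pics/w7.png",f["color"])
H,S,V=cv2.split(cv2.cvtColor(f["color"],cv2.COLOR_BGR2HSV))
m=((H>5)&(H<22)&(S>170)&(V>70)).astype(np.uint8);m=cv2.morphologyEx(m,cv2.MORPH_OPEN,np.ones((3,3)));print(rect_of(f,m,.013))
from scipy.spatial.transform import Rotation as Ro
q=s["tool_rot"];R=Ro.from_quat([q[1],q[2],q[3],q[0]]).as_matrix();print("tool angle st",np.arctan2(-R[1,1],-R[0,1])-.083)
E
```

```text
[-2.31722997  0.65952661  0.43622201] [0.52430226 0.03888584 0.00940859]
((579.7385864257812, 133.5302734375), (19.30193519592285, 35.14054489135742), 8.339993476867676)
tool angle st 1.632882895963368
```

View pics/w7.png

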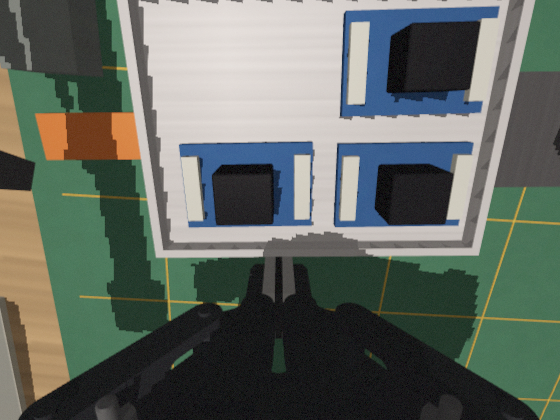

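Emit:
jog_arm(
  moves=[
    [[0,0.136,-0.067,0,0,0,0.01],[0,0.136,-0.067,0,0,0,0.01],[0,0.136,-0.067,0,0,0,0.01],[0,0.136,-0.067,0,0,0,0.01],[0,0.136,-0.067,0,0,0,0.01],[0,0.136,-0.067,0,0,0,0.01]],
  ],
)

```text
time: 34.62
tool_pos: [0.5324, 0.0437, 0.0096]
tool_rot: [0.0, 0.999, 0.042, 0.0]
contact_force: [-3.0, 1.0, -1.3]
gripper_width: 0.004
grasp_force: 1.1
```

Emit:
jog_arm(
  moves=[
    [[0,0.05,0,0,0,0,0],[0,0.05,0,0,0,0,0],[0,0.05,0,0,0,0,0],[0,0.05,0,0,0,0,0]],
  ],
)

```text
time: 34.95
tool_pos: [0.5333, 0.0439, 0.0097]
tool_rot: [-0.0, 0.999, 0.043, -0.001]
contact_force: [-7.8, 1.2, 2.8]
gripper_width: 0.0
grasp_force: 3.6
```

Emit:
jog_arm(
  moves=[
    [[0,0.05,0,0,0,0,0],[0,0.05,0,0,0,0,0],[0,0.05,0,0,0,0,0],[0,0.05,0,0,0,0,0],[0,0,0,0,0,0,0]],
  ],
)

```text
time: 35.37
tool_pos: [0.5334, 0.0439, 0.0096]
tool_rot: [-0.0, 0.999, 0.043, -0.004]
contact_force: [-13.9, -0.5, 8.1]
gripper_width: 0.003
grasp_force: 6.6
```

```bash
python3 - <<'E'
from h import *
s=state();print(s["contact_force"],s["tool_pos"])
f=grab_frame("wrist")
H,S,V=cv2.split(cv2.cvtColor(f["color"],cv2.COLOR_BGR2HSV))
m=((H>5)&(H<22)&(S>170)&(V>70)).astype(np.uint8);m=cv2.morphologyEx(m,cv2.MORPH_OPEN,np.ones((3,3)));r=rect_of(f,m,.013);print(r,"st",np.radians(r[2]+90)-.083)
E
```

```text
[-13.91911167  -0.45083236   8.0710123 ] [0.53340098 0.04391427 0.00956374]
((595.2078857421875, 134.1219482421875), (19.649076461791992, 35.928924560546875), 5.121044635772705) st 1.5771754168307242
```

Emit:
jog_arm(
  moves=[
    [[0,-0.5,0,0,0,0,0],[0,-1,0,0,0,0,0],[0,-2,0,0,0,0,0],[0,0,0,-3.8,0,0,0],[0,0,0,-3.8,0,0,0],[0,0,0,-3.8,0,0,0],[0,0,0,-3.8,0,0,0],[0,0,0,-3.8,0,0,0],[0,0,0,0,0,0,0],[0,0,0,0,0,0,0]],
  ],
)

```text
time: 36.25
tool_pos: [0.5038, 0.0407, 0.2043]
tool_rot: [0.001, 0.999, 0.042, 0.005]
contact_force: [-0.7, -0.6, -0.7]
gripper_width: -0.001
grasp_force: 0.0
```

```bash
python3 - <<'E'
from h import *
f=grab_frame("wrist");mods(f);w=cloud(f)
H,S,V=cv2.split(cv2.cvtColor(f["color"],cv2.COLOR_BGR2HSV))
m=((H>5)&(H<22)&(S>170)&(V>70)).astype(np.uint8);m=cv2.morphologyEx(m,cv2.MORPH_OPEN,np.ones((3,3)));r=rect_of(f,m,.013);print(r,np.radians(r[2]+90)-.083)
for u in("wrist","top","scene"):
    f=grab_frame(u);w=cloud(f);H,S,V=cv2.split(cv2.cvtColor(f["color"],cv2.COLOR_BGR2HSV))
    m=((H<5)|(H>175))&(S>170)&(V>80)&(w[...,2]>.1)&(w[...,2]<.14)
    for nm,mm in(("pad",m&(w[...,1]<.2)&(w[...,1]>.08)),("tog",m&(w[...,1]>.25)&(w[...,1]<.4)&(w[...,0]<.6))):
        if mm.sum()>10: print(u,nm,np.nanmedian(w[mm],0),np.nanpercentile(w[mm],[3,97],axis=0).round(3).tolist())
go(.491,.1326,.17,None)
E
```

```text
0.92 [265. 110.  62.  39.] hue 107.0 board [577.7  61. ] [40.1 60.6] 4.9 zblk 0.0326 blk [0.5781 0.0608 0.0322] [577.9  60.9] [21.3 23.5]
0.89 [338.  56.  62.  46.] hue 107.0 board [635.5  -6.6] [40.8 62. ] 4.9 zblk 0.0325 blk [ 0.6353 -0.006   0.0322] [634.9  -5.8] [21.9 24.7]
0.8 [334. 112.  63.  42.] hue 107.0 board [583.8 -11.2] [40.1 61.5] 4.9 zblk 0.0325 blk [ 0.5832 -0.0103  0.0321] [583.1 -10.1] [21.4 24.3]
0.67 [533. 250.  49.  54.] hue 65.0 board [ 442.  -290.3] [59.8 61. ] 55.2 zblk 0.0250 blk [ 0.4432 -0.2849  0.0248] [ 444.7 -286.5] [27.6 23.8]
((594.7908935546875, 131.4525909423828), (17.89054298400879, 19.193796157836914), 4.884988784790039) 1.5730554650124795
wrist pad [0.50067346 0.13144847 0.12282627] [[0.486, 0.117, 0.116], [0.514, 0.145, 0.129]]
top pad [0.49559355 0.13382679 0.1259589 ] [[0.482, 0.12, 0.119], [0.511, 0.147, 0.131]]
top tog [0.50987482 0.31690034 0.11601613] [[0.499, 0.308, 0.111], [0.52, 0.328, 0.12]]
scene pad [0.50218648 0.1300439  0.12202301] [[0.489, 0.117, 0.114], [0.515, 0.144, 0.13]]
scene tog [0.51755259 0.31415184 0.1137297 ] [[0.507, 0.305, 0.105], [0.525, 0.324, 0.12]]
tilt [-0.003  0.    -1.   ] j6 1.42 yaw now -1.486 turn 0.000 shift [-0.15 -9.21  2.78] rows>=3 turnrows>=0
```

Emit:
jog_arm(
  moves=[
    [[0,-0.15,-3.1,0,0,0,0],[0,0,-3.1,0,0,0,0],[0,0,-2.95,0,0,0,0],[0,0,0,3.5,0,0,0],[0,0,0,2,0,0,0],[0,0,0,0,0,0,0],[0,0,0,0,0,0,0]],
  ],
)

```text
time: 37.08
tool_pos: [0.4905, 0.1319, 0.1424]
tool_rot: [0.0, 0.999, 0.043, -0.003]
contact_force: [-0.7, 0.9, 0.6]
gripper_width: 0.003
grasp_force: 0.0
```

```bash
python3 - <<'E'
from h import *
go(.491,.1325,.044,None)
E
```

```text
tilt [-0.005 -0.001 -1.   ] j6 1.60 yaw now -1.486 turn 0.000 shift [ 0.11 -0.06  9.84] rows>=3 turnrows>=0
```

Emit:
jog_arm(
  moves=[
    [[0,0,0,0.8,0,0,0],[0,0,0,0.8,0,0,0],[0,0,0,0.8,0,0,0],[0,0,0,0.8,0,0,0],[0,0,0,0.8,0,0,0],[0,0,0,0.8,0,0,0],[0,0,0,0.8,0,0,0],[0,0,0,0.8,0,0,0],[0,0,0,0.8,0,0,0],[0,0,0,0.8,0,0,0],[0,0,0,0.8,0,0,0],[0,0,0,0.8,0,0,0],[0,0,0,0,0,0,0]],
  ],
)

```text
time: 38.17
tool_pos: [0.4904, 0.1318, 0.0462]
tool_rot: [0.0, 0.999, 0.042, -0.002]
contact_force: [0.0, 0.2, -0.4]
gripper_width: -0.001
grasp_force: 0.0
```

Emit:
jog_arm(
  moves=[
    [[0,0,0,0.3,0,0,0],[0,0,0,0,0,0,0],[0,0,0,-2,0,0,0],[0,0,0,-3.5,0,0,0],[0,0,0,-3.5,0,0,0],[0,0,0,-3.5,0,0,0],[0,0,0,-3.5,0,0,0],[0,0,0,0,0,0,0],[0,0,0,0,0,0,0]],
  ],
)

```text
time: 38.92
tool_pos: [0.4942, 0.1323, 0.2098]
tool_rot: [-0.0, 0.999, 0.043, 0.004]
contact_force: [0.1, -0.2, -1.2]
gripper_width: -0.002
grasp_force: 0.0
```

```bash
python3 - <<'E'
from h import *
for u in("wrist","top"):
    f=grab_frame(u);w=cloud(f);H,S,V=cv2.split(cv2.cvtColor(f["color"],cv2.COLOR_BGR2HSV))
    m=((H<5)|(H>175))&(S>170)&(V>80)&(w[...,2]>.015)&(w[...,2]<.14)
    for nm,mm in(("pad",m&(w[...,1]<.2)&(w[...,1]>.08)&(w[...,0]>.44)),("tog",m&(w[...,1]>.25)&(w[...,1]<.4)&(w[...,0]<.6))):
        if mm.sum()>10: print(u,nm,np.nanmedian(w[mm],0),np.nanpercentile(w[mm],[3,97],axis=0).round(3).tolist())
    cv2.imwrite(f"pics/a_{u}.png",f["color"])
a=f["color"][110:290,60:330];cv2.imwrite("pics/v8.png",cv2.resize(a,(780,520),interpolation=cv2.INTER_CUBIC))
E
```

```text
wrist pad [0.47918213 0.13066813 0.0430466 ] [[0.464, 0.117, 0.042], [0.494, 0.145, 0.044]]
wrist tog [0.51316336 0.31258996 0.11345129] [[0.502, 0.306, 0.104], [0.523, 0.323, 0.118]]
top pad [0.47869115 0.13225115 0.04425276] [[0.463, 0.118, 0.041], [0.494, 0.146, 0.047]]
```

View pics/a_wrist.png

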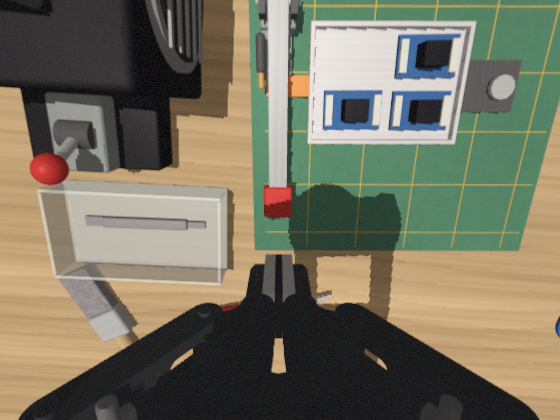

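```bash
python3 - <<'E'
from h import *
f=grab_frame("top");w=cloud(f)
for lo,hi in((.158,.172),(.034,.046)):
    m=(w[...,2]>lo)&(w[...,2]<hi)&(w[...,0]>.49)&(w[...,0]<.76)&(w[...,1]>.18)&(w[...,1]<.45)
    m=cv2.morphologyEx(m.astype(np.uint8),cv2.MORPH_OPEN,np.ones((3,3)))
    q=(w[m>0][:,:2]*1000).astype(np.float32);print(cv2.minAreaRect(q),q.min(0),q.max(0))
m=(w[...,2]>.172)&(w[...,2]<.25)&(w[...,0]>.53)&(w[...,0]<.76)&(w[...,1]>.2)&(w[...,1]<.42);print("handle",m.sum(),np.nanmin(w[m],0),np.nanmax(w[m],0))
go(.475,.314,.21,None)
E
```

```text
((655.0263671875, 323.12237548828125), (168.6259002685547, 199.9574737548828), 1.3849221467971802) [568.6039  223.29037] [741.5904 423.7792]
((510.7562255859375, 275.2333679199219), (41.34919738769531, 25.712806701660156), 87.0431900024414) [498.95737 254.68726] [524.54407 296.4101 ]
handle 50 [0.60987773 0.35503418 0.17215951] [0.67733998 0.39079764 0.19690564]
tilt [-0.002 -0.    -1.   ] j6 1.60 yaw now -1.486 turn 0.000 shift [ -0.08 -18.28  -0.57] rows>=5 turnrows>=0
```

Emit:
jog_arm(
  moves=[
    [[0,0,0,0,0,0,0.06],[0,-0.1,-3.7,0,0,0,0],[0,-0.1,-3.7,0,0,0,0],[0,-0.2,-3.7,0,0,0,0],[0,-0.2,-3.7,0,0,0,0],[0,-0.2,-3.5,0,0,0,0],[0,0,0,0,0,0,0],[0,0,0,0,0,0,0]],
  ],
)

```text
time: 39.73
tool_pos: [0.4781, 0.3157, 0.2033]
tool_rot: [0.001, 1.0, 0.014, -0.002]
contact_force: [0.5, -0.4, -0.8]
gripper_width: -0.002
grasp_force: 0.0
```

```bash
python3 - <<'E'
from h import *
go(.475,.316,.103,np.radians(91.4))
E
```

```text
tilt [-0.004 -0.002 -1.   ] j6 2.00 yaw now -1.543 turn 0.004 shift [-0.27 -0.06 10.03] rows>=3 turnrows>=1
```

Lower in front of the toggle, then push along +x.

Emit:
jog_arm(
  moves=[
    [[0,-0.3,0,3.5,0,0,0],[0,0,0,3.5,0,0,0],[0,0,0,2,0,0,0],[0,0,0,0.9,0,0,0],[0,0,0,0,0,0,0],[0,0.6,0,0,0,0,0],[0,0.6,0,0,0,0,0],[0,0.6,0,0,0,0,0],[0,0.6,0,0,0,0,0],[0,0.6,0,0,0,0,0],[0,0.6,0,0,0,0,0],[0,0.6,0,0,0,0,0],[0,0.6,0,0,0,0,0],[0,0.6,0,0,0,0,0],[0,0.6,0,0,0,0,0],[0,0,0,0,0,0,0]],
  ],
)

```text
time: 41.07
tool_pos: [0.5367, 0.3164, 0.1073]
tool_rot: [-0.0, 1.0, 0.012, -0.001]
contact_force: [-5.5, -0.1, 5.8]
gripper_width: -0.001
grasp_force: 3.3
```

Emit:
jog_arm(
  moves=[
    [[0,0.2,0,0,0,0,0],[0,0.2,0,0,0,0,0]],
  ],
)

```text
time: 41.23
tool_pos: [0.5375, 0.3165, 0.1071]
tool_rot: [0.0, 1.0, 0.013, -0.005]
contact_force: [-18.2, -1.0, 14.0]
gripper_width: 0.004
grasp_force: 11.3
```

Emit:
jog_arm(
  moves=[
    [[0,0.2,0,0,0,0,0],[0,0,0,0,0,0,0]],
  ],
)

```text
time: 41.4
tool_pos: [0.5377, 0.3166, 0.1071]
tool_rot: [0.001, 1.0, 0.013, -0.007]
contact_force: [-20.9, -1.7, 15.8]
gripper_width: -0.0
grasp_force: 12.7
```

Emit:
jog_arm(
  moves=[
    [[0,-0.5,0,0,0,0,0],[0,-1.5,0,0,0,0,0],[0,-3,0,0,0,0,0],[0,0,0,-3.8,0,0,0],[0,0,0,-3.8,0,0,0],[0,0,0,-3.8,0,0,0],[0,-3,0,0,0,0,0],[0,0,0,0,0,0,0],[0,0,0,0,0,0,0]],
  ],
)

```text
time: 42.15
tool_pos: [0.4625, 0.3144, 0.2212]
tool_rot: [-0.0, 1.0, 0.013, 0.001]
contact_force: [0.9, 0.6, 0.3]
gripper_width: 0.001
grasp_force: 0.0
```

```bash
python3 - <<'E'
from h import *
f=grab_frame("scene");w=cloud(f);H,S,V=cv2.split(cv2.cvtColor(f["color"],cv2.COLOR_BGR2HSV))
for u in("wrist","scene"):
    f=grab_frame(u);w=cloud(f);H,S,V=cv2.split(cv2.cvtColor(f["color"],cv2.COLOR_BGR2HSV))
    m=((H<5)|(H>175))&(S>170)&(V>60)&(w[...,2]>.015)&(w[...,2]<.14)
    for nm,mm in(("pad",m&(w[...,1]<.2)&(w[...,1]>.08)&(w[...,0]>.44)),("tog",m&(w[...,1]>.25)&(w[...,1]<.4)&(w[...,0]<.6)&(w[...,0]>.46))):
        if mm.sum()>5: print(u,nm,np.nanmedian(w[mm],0))
    mods(f);cv2.imwrite(f"pics/z_{u}.png",f["color"])
a=f["color"][150:300,160:500];cv2.imwrite("pics/v9.png",cv2.resize(a,(800,353),interpolation=cv2.INTER_CUBIC))
E
```

```text
wrist pad [0.47936414 0.13508167 0.04285534]
wrist tog [0.55890523 0.31951189 0.11454879]
0.91 [521.  74.  68.  44.] hue 107.0 board [578.5  58.9] [41.5 68.5] 5.5 zblk 0.0323 blk [0.5779 0.0629 0.0319] [577.5  63.5] [21.8 28.1]
scene pad [0.48226508 0.12746812 0.04287135]
0.76 [144. 208.  21.  17.] hue 66.0 board [ 424.5 -500.3] [50.  61.4] 15.6 zblk 0.0261 blk [ 0.4271 -0.499   0.0254] [ 427.4 -498.8] [24.3 24.1]
0.73 [207. 205.  16.  16.] hue 66.0 board [ 447.9 -291.5] [40.2 58.4] 54.6 zblk 0.0258 blk [ 0.4465 -0.2918  0.0248] [ 446.3 -290.6] [22.  22.9]
0.67 [304. 233.  23.  17.] hue 107.0 board [581.6 -12.1] [43.3 60.1] 5.7 zblk 0.0332 blk [ 0.5854 -0.0134  0.0321] [585.  -12.7] [23.2 23.7]
0.58 [308. 252.  22.  16.] hue 107.0 board [636.   -6.9] [48.1 64.5] 5.6 zblk 0.0325 blk [ 0.6371 -0.0087  0.0322] [637.2  -8.7] [23.5 25.5]
0.54 [326. 229.  15.  14.] hue 107.0 board [577.5  58. ] [40.1 59.4] 5.9 zblk 0.0335 blk [0.5806 0.0591 0.032 ] [581.1  58.6] [21.9 23.4]
0.49 [183. 280.  28.  24.] hue 13.0 board [ 679.5 -369.7] [41.5 60.3] 43.9 zblk 0.0257 blk [ 0.6789 -0.3717  0.0249] [ 678.9 -370.7] [23.8 24.2]
0.31 [313. 240.  77.  45.] hue 15.0 board [604.4  13.8] [123.9 242.3] 5.0 zblk 0.0156 blk [6.095e-01 5.000e-04 1.380e-02] [607.3  12.5] [118.6 238. ]
```

View pics/v9.png

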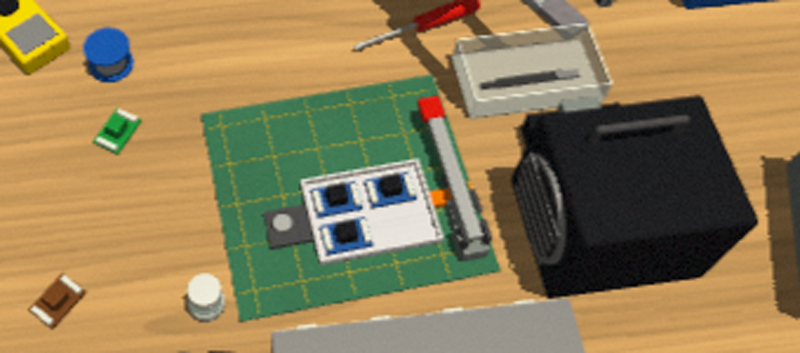

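```bash
python3 -c "
from h import *
print(job_done())"
```

```text
the job is handed in; nothing more can be done
None
```

The job is handed in: the spudger is in the bin, all three relay modules lie flat in the tray, the tray was pushed home against the stop, the clamp clicked down and stayed, and the fume extractor is switched on, with the spool and flux jar not moved.

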